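# Fit a tool hanger into the canted C-rail

## Robot

A 7-joint arm with a two-finger parallel gripper is mounted at the origin on a cart in front of the work surface, level with it; the furniture and walls round the work are solid. World frame = base frame: x ahead of the robot, y to its left, z up, the work surface at z = 0. Lengths are in m, angles in rad, forces in N, time in s.
With the tool pointing down it reaches from about 0.4 to 0.85 m from the base axis. Payload 4.4 kg.
Tool frame: the origin (TCP) lies on the centre line of the jaws, within the pads' length; the fingertips stand 14 mm ahead of it and the grasp point (between the pads) lies 5 mm behind it; z points along the fingers, x is the direction in which the jaws open and shut, and the axes are right-handed (so a half turn about z gives the same grasp; the last joint's range is limited). The gripper opens to 94 mm and grips with 3 to 60 N. Pads are 16 mm wide; open, the fingers measure 119 mm over their backs; the gripper's body (75 mm by 177 mm) begins 78 mm behind the grasp point.
Start: joints at [-1.404, 0.628, 0.038, 1.517, -0.027, 0.996, -0.02], TCP at [0.15, 0.632, 0.219] pointing down, gripper open.
Joint ranges: [-3.06, 3.06], [-0.37, 2.12], [-1.25, 1.32], [0.18, 2.47], [-1.1, 4.24], [0.23, 1.98], [-2.94, 2.94]. Speed limits (rad/s): [2.57, 2.57, 3.14, 3.14, 3.14, 3.14, 3.14].

## Interface

Orientations are given as a unit quaternion [x, y, z, w].
In Python, from station import env gives the robot as it stands. The module is installed in compiled form; this text tells all that it offers.
- The arm moves only by the tool carry_out, never from a script. Its argument "commands" is a list of rows, each a list of 5 numbers: the shift along the tool's x, y, z in units of 30 mm (1.0 is 30 mm), then the turn about the tool's z in rad, then the opening in per cent of the stroke, from 0 (shut) to 100 (fully open). In form: [[dx, dy, dz, roll, gripper], ...]. A call has 1 to 8 rows; each row shifts and turns the commanded pose from where the row before left it, along the tool's axes as they then stand; what a row does not reach is not made up. A row lasts 1/8 s, in which the tool goes at most 62.5 mm and 10.7 degrees, less where a joint would pass 70% of its speed; a pose out of reach is approached as far as the arm can. A call is refused whole if a number of a shift passes 1 or a number of a turn 0.188, either way. A call with a gripper value outside its range is refused whole. The fingers move at their own pace and stop on an object; "newtons" is the grip in N (left out, the last holds). Time passes only in rows, so rows that do not move let the fingers close. It gives the time, the measured TCP pose, the force and the opening at its end, in the units of the state.
- env.observe(): the state, without advancing time (a new reading comes with each control period).
- env.read_camera(name): name is "side" or "top"; returns the picture (400x640x3 uint8, red, green, blue); there is no depth.
- env.camera_model(name): a dict with "K" (3x3 intrinsics, pixels), "rvec" (rotation vector, rad) and "tvec" (3), from world to camera coordinates, as OpenCV has them. Camera axes: x right, y down, z forward; pixel columns grow to the right and rows downward; lengths in m; the calibration is good to about 2 mm. A picture is of the moment at which its call begins. camera_model takes no time and is no camera call.
- env.job_done(): hands the job in, once; it reports no verdict.
The state is a dict: "time": time; "joint_positions": joint angles; "qd": joint speeds; "joint_efforts": joint torques, N m; "ee_pos": TCP position; "orientation": TCP orientation; "ft_force": force on the tool from outside, world axes, zero at the start; "torque": the same for the moment, N m; "finger_gap": opening from 0.0 (shut) to 1.0 (fully open).
Only numpy, scipy, OpenCV 4.12 (cv2) and the standard library are available. Lean on these libraries where they do the work, as an engineer would, in place of code of your own. Each camera call takes 0.05 s, during which the arm holds its last target.

## Task

The canted tool rail on the bench is one hanger short. Take the loose tool hanger, enter its foot into the rail's open end, rounded end first and hook tip uppermost, and slide it along into the parking station: past the spring catch and against the sprung buffer until the catch springs out behind the foot. Do it by feel, without ramming the hanger, leave it parked there, and do not disturb the other things on the bench.

Things in the scene. Friction and masses are not known exactly. Their poses are not given: they have to be found in the camera images.
- hanger: loose steel tool hanger, about 140 g, standing on its black foot. Origin: middle of the foot's underside. z: up the hook's stem. y: to the leading (rounded) end of the foot, which enters the rail first. x: the side to which the hook's tip leans. Foot: z 0 to 7 mm, 22 mm wide in x, 60 mm long in y; its +y end a half circle (radius 11 mm), its -y end square
- hanger_stem (a point): point to grip, on the stem's axis 42 mm above the hanger's origin; axes as the hanger's. Stem: z 17 to 61 mm, 10 mm in x, 12 mm in y, plain straight sides; over it the tip, leaning to +x, up to z 75 mm. Below the stem: neck z 7 to 13 mm, 8 mm wide in x, 42 mm long in y; cover plate z 13 to 17 mm, 34 (x) by 44 (y) mm
- hanger_nose (a point): foremost point of the hanger's rounded leading end, on the underside of the foot (30 mm along y from its origin); axes as the hanger's
- rail: aluminium C-rail, 195 mm long, fixed on a grey bolted stand; a second hanger with pliers hung on it fills its closed far end. Origin: middle of the channel's floor at the open end (mouth), 155 mm above the bench. y: along the rail, from the mouth inwards. z: straight out of the slot, canted 40 degrees from vertical, up and to the robot's side. x: across, up the cant
- rail_mouth (a point): middle of the rail's mouth, 1.5 mm above the floor; axes as the rail's. Channel 25 mm wide (x), 10 mm high; lips 3 mm thick over it leave a slot 11 mm wide. Floor and lips flare by 1.5 mm over the first 8 mm. Foot in the channel, neck in the slot, plate over the lips, axes parallel: 1.5 mm play to each side in x, foot 0 to 3 mm above the floor
- catch (a joint): spring catch of the dark parking station clamped on the rail: a steel wedge out of the channel's +x wall, black pull knob (need not be pulled). 0 = out; up to 0.009 m pressed into the wall. Its ramp is 14 mm long, its steep back stands 26 to 58 mm behind the mouth (set anew each time: see or feel it). The foot presses it in about 5 mm, for 5 to 15 N of push; it springs out behind the foot
- sleeve: bystander: black sleeve standing on end, 21 mm diameter, 76 mm high; origin under its middle
- spanner: bystander: open-ended spanner lying flat, 24x123x6 mm; origin under its middle
- long_sleeve: bystander: gold sleeve with steel shank lying flat, 22x80x22 mm; origin under its middle
- buffer (a joint): sprung rubber buffer in the channel at the station's far end, moving along the rail. 0 = free, its face 57 mm beyond the catch's back; pressed in (2 to 4 N) it bottoms hard at 0.008 m (not to be loaded over 25 N). The 60 mm foot must press it in 3 mm before the catch springs out behind it; from there on 5 mm are left. Released, the buffer holds the foot against the catch's back
There are look-alikes about, which are no part of the job. Several things have the shape of the hanger; the one meant has the colours described above.

How it is judged:
By the outcome, as a careful person would: the job done as asked, in the order asked, and still so for the second after the job is handed in, with the robot touching nothing.
It also fails if it takes over 40 s, if anything falls off the work surface, if the arm or the gripper's body presses on something with over 40 N, if the wrist force passes 120 N, or if a joint passes its speed limit or range.

## Working session

There is one attempt and no reset: what is moved stays moved. The work goes in short steps, Python scripts to look and compute and a tool call to move; the robot and the scene stay as the last step left them, time stands still between calls to the robot, and variables do not carry over. Pictures are saved under pics/ and viewed, and the job is handed in when it is done.

Besides the shell and the picture viewer there is one more tool, called after "Call:" as a command line: name --pt "numbers of a row" for each row, then --argument value for the rest. carry_out: Moves the arm, as the interface text tells. Its arguments: {"type":"object","properties":{"commands":{"type":"array","items":{"type":"array","items":{"type":"number"}}},"newtons":{"type":"number"}},"required":["commands"]}

```bash
mkdir -p pics; ls; python3 - <<'E'
from station import env
import cv2,numpy as np
print(env.observe())
for n in("side","top"):
    im=env.read_camera(n); cv2.imwrite(f"pics/{n}0.png",im[:,:,::-1])
    m=env.camera_model(n); print(n,m)
    R=cv2.Rodrigues(np.array(m["rvec"]))[0]; print("cam pos",-R.T@np.array(m["tvec"]).ravel())
E
```

```text
pics
{'time': 0.0, 'joint_positions': array([-1.403816  ,  0.62933379,  0.0384448 ,  1.51834085, -0.02701255,
        0.99630908, -0.01998431]), 'qd': array([-0.00022017,  0.00058305,  0.00072787, -0.00042129, -0.00025385,
       -0.00120912,  0.00176199]), 'joint_efforts': array([ 3.81570399e-04, -5.49727428e+01,  1.14367537e+00, -1.86633164e+01,
       -5.21393912e-02,  2.37806363e-02,  1.56711917e-04]), 'ee_pos': array([0.14976733, 0.63185819, 0.21857084]), 'orientation': array([ 7.84434729e-01,  6.20210672e-01, -7.30074777e-04,  5.86621229e-04]), 'ft_force': array([ 0.43767717, -0.67976999,  1.08246507]), 'torque': array([ 0.02957344,  0.04005893, -0.00435899]), 'finger_gap': 0.995375892390487}
side {'K': array([[439.88335989,   0.        , 315.66747216],
       [  0.        , 439.88335989, 196.53764845],
       [  0.        ,   0.        ,   1.        ]]), 'rvec': array([ 0.57729414, -2.57385255,  1.3507554 ]), 'tvec': array([0.26211586, 0.41736508, 0.61520086])}
cam pos [0.1416311  0.35724224 0.68825072]
top {'K': array([[374.43795239,   0.        , 316.39796311],
       [  0.        , 374.43795239, 198.76273465],
       [  0.        ,   0.        ,   1.        ]]), 'rvec': array([ 2.11952729, -2.17136006,  0.19352045]), 'tvec': array([-0.40413991,  0.50574202,  0.89261139])}
cam pos [ 0.34537628 -0.39719545  0.96892216]
```

View pics/side0.png

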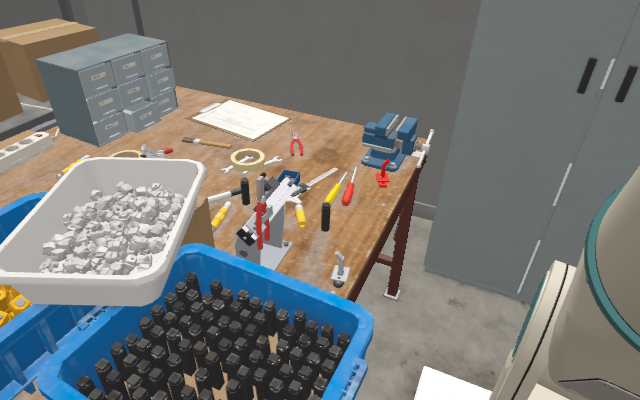

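View pics/top0.png

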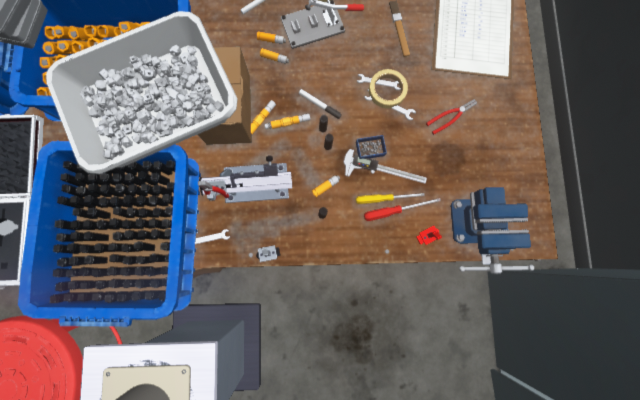

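```bash
cat > h.py <<'E'
import cv2,numpy as np
from station import env
from scipy.spatial.transform import Rotation as Ro
M={n:env.camera_model(n) for n in("side","top")}
def proj(n,P):
    m=M[n]; return cv2.projectPoints(np.array(P,float).reshape(-1,3),np.array(m["rvec"]),np.array(m["tvec"]),np.array(m["K"]),None)[0].reshape(-1,2)
def ray(n,uv):
    m=M[n]; R=cv2.Rodrigues(np.array(m["rvec"]))[0]; c=-R.T@np.array(m["tvec"]).ravel()
    d=R.T@np.linalg.inv(m["K"])@np.array([uv[0],uv[1],1.]); return c,d/np.linalg.norm(d)
def onz(n,uv,z):
    c,d=ray(n,uv); return c+d*(z-c[2])/d[2]
def tri(uvs,uvt):
    c1,d1=ray("side",uvs); c2,d2=ray("top",uvt)
    A=np.stack([d1,-d2],1); s=np.linalg.lstsq(A,c2-c1,rcond=None)[0]
    p,q=c1+s[0]*d1,c2+s[1]*d2; return (p+q)/2,np.linalg.norm(p-q)
def crop(im,x0,y0,x1,y1,k,fn):
    cv2.imwrite(fn,cv2.resize(im[y0:y1,x0:x1,::-1],None,fx=k,fy=k,interpolation=cv2.INTER_CUBIC))
E
python3 - <<'E'
from h import *
s=cv2.imread("pics/side0.png")[:,:,::-1];t=cv2.imread("pics/top0.png")[:,:,::-1]
crop(s,225,165,365,290,5.6,"pics/s0a.png");crop(t,190,145,310,270,4.8,"pics/t0a.png")
print(proj("top",[[0,0,0],[.5,0,0],[0,.5,0],[.15,.632,.2]]),proj("side",[[.5,0,0],[.15,.632,.2]]))
print(onz("top",(267,253),.02),onz("side",(341,280),0),onz("top",(250,182),.15))
E
```

```text
[[ 146.86694115  410.9144146 ]
 [ 155.95372035  203.53325567]
 [ -67.1462258   418.13298653]
 [-232.88245084  378.83366792]] [[ 207.22943154  359.97555786]
 [-456.77212138 3328.73642294]]
[ 0.36508112 -0.28958304  0.02      ] [ 0.358912   -0.28497822  0.        ] [ 0.51980317 -0.26724327  0.15      ]
```

View pics/s0a.png

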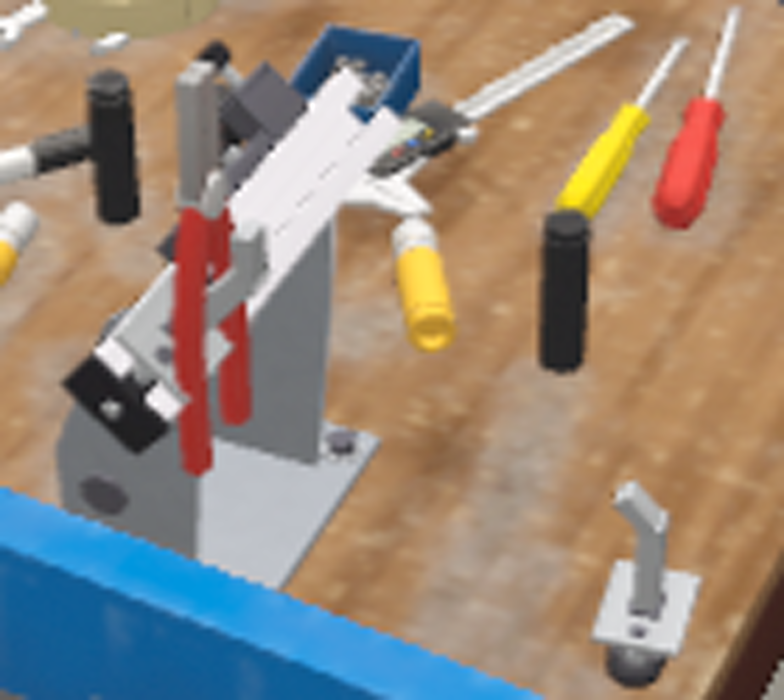

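View pics/t0a.png

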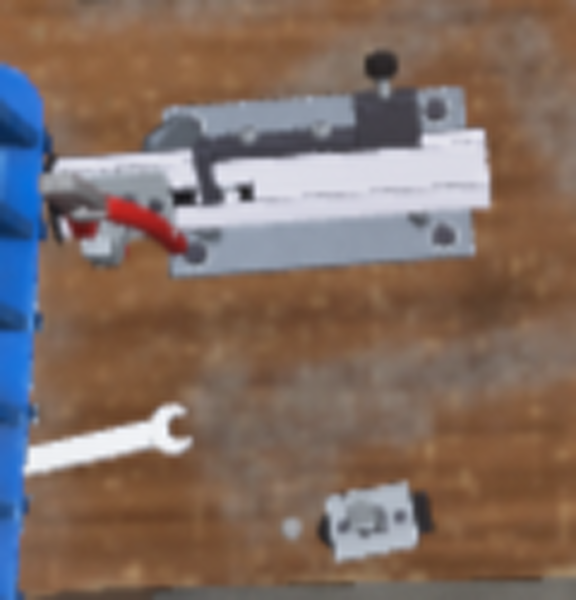

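```bash
python3 - <<'E'
from h import *
s=cv2.imread("pics/side0.png")[:,:,::-1];t=cv2.imread("pics/top0.png")[:,:,::-1]
crop(s,322,245,360,295,12,"pics/s0b.png");crop(t,245,238,290,268,14,"pics/t0b.png")
crop(t,190,150,300,210,7,"pics/t0c.png");crop(s,232,170,300,270,6,"pics/s0c.png")
E
```

```text
(no output)
```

View pics/s0b.png

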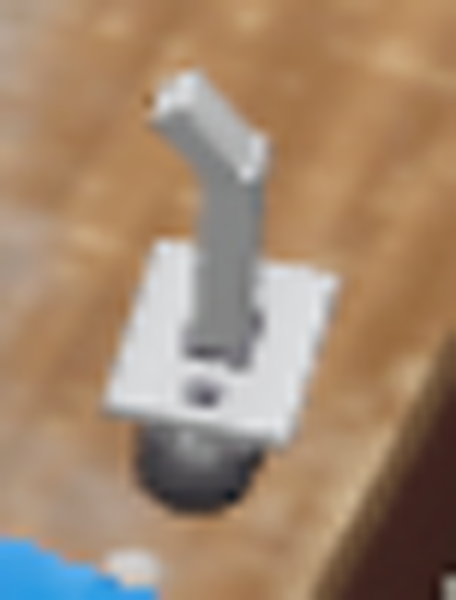

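View pics/t0b.png

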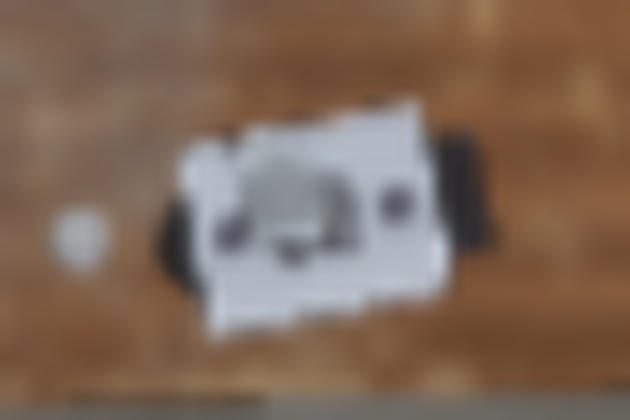

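View pics/t0c.png

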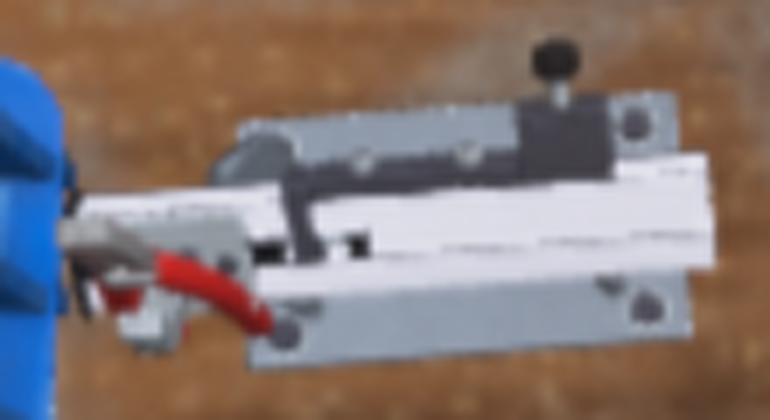

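View pics/s0c.png

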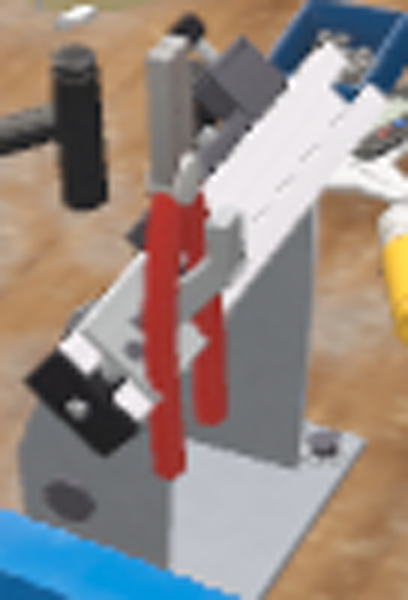

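```bash
cat >> h.py <<'E'
def un(p,x0,y0,k): return np.array([(p[0]+.5)/k-.5+x0,(p[1]+.5)/k-.5+y0])
E
python3 - <<'E'
from h import *
T=[un(p,245,238,14) for p in[(183,143),(418,100),(450,290),(215,340)]]
S=[un(p,322,245,12) for p in[(290,445),(105,408),(155,240),(340,275)]]
# match corners by world: print all on plane z=.017
print("top plane"); a=[onz("top",p,.017) for p in T]; print(np.round(a,4),np.mean(a,0))
print("side plane"); b=[onz("side",p,.017) for p in S]; print(np.round(b,4),np.mean(b,0))
print(tri(np.mean(S,0),np.mean(T,0)))
TT=[un(p,190,150,7) for p in[(708,155),(714,268)]]; SS=[un(p,232,170,6) for p in[(330,43),(382,92)]]
for q,w in zip(SS,TT): print(tri(q,w))
# slot line far points
E
```

```text
top plane
[[ 0.3788 -0.2657  0.017 ]
 [ 0.3854 -0.3079  0.017 ]
 [ 0.3515 -0.3134  0.017 ]
 [ 0.3437 -0.2714  0.017 ]] [ 0.36487728 -0.28961386  0.017     ]
side plane
[[ 0.3429 -0.2691  0.017 ]
 [ 0.3755 -0.2632  0.017 ]
 [ 0.3838 -0.3061  0.017 ]
 [ 0.3502 -0.3124  0.017 ]] [ 0.36308995 -0.28766446  0.017     ]
(array([ 0.364324  , -0.28948536,  0.01456256]), np.float64(0.001143806431264595))
(array([ 0.53209618, -0.36050449,  0.172337  ]), np.float64(0.007984034002703196))
(array([ 0.50435677, -0.35933462,  0.15812088]), np.float64(0.0030456918217920976))
```

```bash
python3 - <<'E'
from h import *
s=cv2.imread("pics/side0.png")[:,:,::-1];t=cv2.imread("pics/top0.png")[:,:,::-1]
crop(t,262,158,302,200,14,"pics/t0d.png");crop(s,260,168,305,213,13,"pics/s0d.png")
E
```

```text
(no output)
```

View pics/s0d.png

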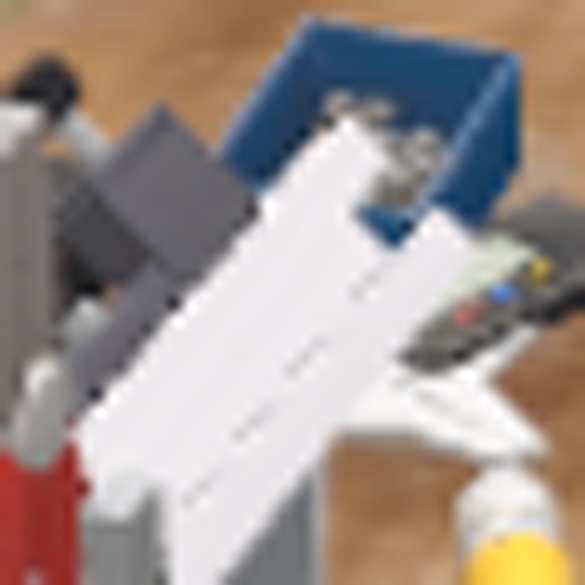

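View pics/t0d.png

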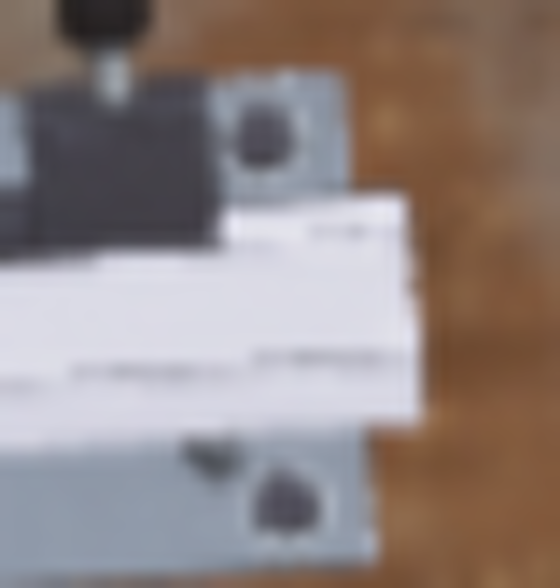

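```bash
python3 - <<'E'
from h import *
TT=[un(p,262,158,14) for p in[(405,195),(425,425),(415,310)]]; SS=[un(p,260,168,13) for p in[(345,118),(475,250),(410,184)]]
for q,w in zip(SS,TT): print(tri(q,w))
# direction: top view lower outer edge at z~.156, t0c pts ; upper edge z~.175
for z,ps in((.156,[(714,268),(255,296)]),):
    P=[onz("top",un(p,190,150,7),z) for p in ps]; d=P[1]-P[0]; print(P,np.degrees(np.arctan2(-d[0],d[1])))
for ps in([(688,335),(252,367)],[(676,92),(245,122)]):
    P=[onz("top",un(p,190,150,7),.005) for p in ps]; d=P[1]-P[0]; print(np.degrees(np.arctan2(-d[0],d[1])))
# side lower lip outer edge
P=[onz("side",un(p,260,168,13),.156) for p in[(475,250),(220,580)]];d=P[1]-P[0]; print(np.degrees(np.arctan2(-d[0],d[1])))
# catch knob/station
for p in [(555,60),(520,180),(610,180)]: print(onz("top",un(p,190,150,7),.185))
E
```

```text
(array([ 0.53278499, -0.35991701,  0.17275344]), np.float64(0.007535708391208615))
(array([ 0.50408727, -0.36021367,  0.15314295]), np.float64(0.0006766775286443054))
(array([ 0.51854095, -0.36007246,  0.16290902]), np.float64(0.0035774140361338794))
[array([ 0.50330256, -0.35974747,  0.156     ]), array([ 0.49756565, -0.21567523,  0.156     ])] 2.2802942977609857
2.9598725573965177
2.893605914855576
3.5178408968089845
[ 0.5639503  -0.31315634  0.185     ]
[ 0.52635649 -0.30229552  0.185     ]
[ 0.52575981 -0.32973837  0.185     ]
```

```bash
python3 - <<'E'
from h import *
for q,w in(((368,318),(187,305)),((200,248),(195,155)),((203,170),(232,100)),((155,298),(100,168)),((85,160),(190,15))): print(tri(q,w))
o=env.observe(); print(o['time'],Ro.from_quat(o['orientation']).as_matrix())
E
```

```text
(array([ 0.25286613, -0.12267428,  0.10845178]), np.float64(0.0018025230431870335))
(array([ 0.59488648, -0.13366039,  0.11954658]), np.float64(0.003190346353360449))
(array([ 0.67071491, -0.24507334,  0.21901108]), np.float64(0.02365542784464663))
(array([0.54431359, 0.04269392, 0.18382091]), np.float64(0.01235323145519523))
(array([ 0.87208267, -0.15048273,  0.2330569 ]), np.float64(0.00045027788928678886))
0.1 [[ 2.30712711e-01  9.73021839e-01 -3.82885149e-04]
 [ 9.73020419e-01 -2.30713029e-01 -1.66204404e-03]
 [-1.70554174e-03  1.08996173e-05 -9.99998546e-01]]
```

Call:
carry_out --pt "0 0 -1 0 100" --pt "0 0 -1 0 100" --pt "0 0 -1 0 100" --pt "0 0.5 -1 0.025 100" --pt "-0.15 1 0 0.05 100" --pt "-0.15 1 0 0.05 100" --pt "-0.15 1 0 0.05 100" --pt "-0.15 1 0 0.05 100" --newtons 20

```text
time: 1.1
ee_pos: [0.274, 0.571, 0.3385]
orientation: [0.85, 0.526, -0.001, 0.001]
ft_force: [-0.2, -0.5, 0.6]
finger_gap: 1.0
```

Call:
carry_out --pt "-0.15 1 0 0.05 100" --pt "-0.15 1 0 0.05 100" --pt "-0.15 1 0 0.05 100" --pt "-0.15 1 0 0.05 100" --pt "-0.15 1 0 0.05 100" --pt "-0.15 1 0 0.05 100" --pt "-0.15 1 0 0.05 100" --pt "-0.15 1 0 0.05 100"

```text
time: 2.1
ee_pos: [0.4441, 0.4014, 0.3395]
orientation: [0.938, 0.347, -0.0, -0.0]
ft_force: [1.1, -0.5, -0.2]
finger_gap: 1.0
```

Call:
carry_out --pt "-0.15 1 0 0.05 100" --pt "-0.15 1 0 0.05 100" --pt "-0.15 1 0 0.055 100" --pt "-0.15 1 0 0.055 100" --pt "-0.15 1 0 0.055 100" --pt "-0.15 1 0 0.055 100" --pt "-0.15 1 0 0.055 100" --pt "-0.15 1 0 0.055 100"

```text
time: 3.1
ee_pos: [0.5326, 0.1773, 0.3395]
orientation: [0.99, 0.139, 0.0, -0.0]
ft_force: [-0.6, -0.3, 0.6]
finger_gap: 0.998
```

```bash
cat >> h.py <<'E'
def plan(target,yaw_t,n,nturn=None):
    o=env.observe(); p=o['ee_pos']; R=Ro.from_quat(o['orientation']).as_matrix(); yaw=np.arctan2(R[1,0],R[0,0])
    print("t",o['time'],"p",np.round(p,4),"yaw",np.degrees(yaw),"f",np.round(o['ft_force'],2),np.round(o['torque'],3),"gap",o['finger_gap'],"q",np.round(o['joint_positions'],2))
    d=np.array(target)-p; tot=-(np.radians(yaw_t)-yaw); print("delta",np.round(d,4),"roll total",tot)
    nturn=nturn or n; y=yaw
    for i in range(n):
        s=d/n; c,si=np.cos(y),np.sin(y)
        dx=s[0]*c+s[1]*si; dy=s[0]*si-s[1]*c; dz=-s[2]
        r=tot/nturn if i<nturn else 0; y-=r
        print([round(v/.03,2) for v in(dx,dy,dz)],round(r,3))
E
python3 -c "
from h import *
plan([.364,-.289,.3],-80,17)"
```

```text
t 3.1 p [0.5326 0.1773 0.3395] yaw 15.99714545401103 f [-0.58 -0.26  0.56] [-0.094  0.035 -0.013] gap 0.9980285272948349 q [-0.64  0.41  0.4   1.6  -0.17  1.16  0.08]
delta [-0.1686 -0.4663 -0.0395] roll total 1.6754662606883992
[np.float64(-0.57), np.float64(0.79), np.float64(0.08)] 0.099
[np.float64(-0.49), np.float64(0.84), np.float64(0.08)] 0.099
[np.float64(-0.4), np.float64(0.88), np.float64(0.08)] 0.099
[np.float64(-0.32), np.float64(0.92), np.float64(0.08)] 0.099
[np.float64(-0.22), np.float64(0.95), np.float64(0.08)] 0.099
[np.float64(-0.13), np.float64(0.96), np.float64(0.08)] 0.099
[np.float64(-0.03), np.float64(0.97), np.float64(0.08)] 0.099
[np.float64(0.06), np.float64(0.97), np.float64(0.08)] 0.099
[np.float64(0.16), np.float64(0.96), np.float64(0.08)] 0.099
[np.float64(0.25), np.float64(0.94), np.float64(0.08)] 0.099
[np.float64(0.34), np.float64(0.91), np.float64(0.08)] 0.099
[np.float64(0.43), np.float64(0.87), np.float64(0.08)] 0.099
[np.float64(0.51), np.float64(0.83), np.float64(0.08)] 0.099
[np.float64(0.59), np.float64(0.77), np.float64(0.08)] 0.099
[np.float64(0.67), np.float64(0.71), np.float64(0.08)] 0.099
[np.float64(0.73), np.float64(0.64), np.float64(0.08)] 0.099
[np.float64(0.79), np.float64(0.56), np.float64(0.08)] 0.099
```

Call:
carry_out --pt "-0.57 0.79 0 0.1 100" --pt "-0.49 0.84 0 0.1 100" --pt "-0.4 0.88 0 0.1 100" --pt "-0.32 0.92 0 0.1 100" --pt "-0.22 0.95 0 0.1 100" --pt "-0.13 0.96 0 0.1 100" --pt "-0.03 0.97 0 0.1 100" --pt "0.06 0.97 0 0.1 100"

```text
time: 4.1
ee_pos: [0.4521, -0.0415, 0.3396]
orientation: [0.966, -0.258, 0.0, -0.0]
ft_force: [0.2, -0.4, 0.2]
finger_gap: 0.998
```

Call:
carry_out --pt "0.16 0.96 0 0.1 100" --pt "0.25 0.94 0 0.1 100" --pt "0.34 0.91 0 0.1 100" --pt "0.43 0.87 0.2 0.1 100" --pt "0.51 0.83 0.3 0.1 100" --pt "0.59 0.77 0.5 0.1 80" --pt "0.67 0.71 0.5 0.1 80" --pt "0.73 0.64 0.5 0.1 80"

```text
time: 5.1
ee_pos: [0.3697, -0.26, 0.279]
orientation: [0.789, -0.614, 0.0, 0.0]
ft_force: [0.0, -0.3, -0.1]
finger_gap: 0.801
```

```bash
python3 -c "
from h import *
plan([.364,-.289,.15],-80,5)"
```

```text
t 5.1 p [ 0.3697 -0.26    0.279 ] yaw -75.81961601498504 f [ 0.02 -0.26 -0.08] [-0.039  0.128  0.028] gap 0.8008610599413798 q [-0.1   0.37  0.89  1.98 -0.35  0.95 -0.36]
delta [-0.0057 -0.029  -0.129 ] roll total 0.07296146453615227
[np.float64(0.18), np.float64(0.08), np.float64(0.86)] 0.015
[np.float64(0.18), np.float64(0.08), np.float64(0.86)] 0.015
[np.float64(0.18), np.float64(0.08), np.float64(0.86)] 0.015
[np.float64(0.18), np.float64(0.08), np.float64(0.86)] 0.015
[np.float64(0.18), np.float64(0.07), np.float64(0.86)] 0.015
```

Call:
carry_out --pt "0.18 0.08 0.86 0.015 60" --pt "0.18 0.08 0.86 0.015 60" --pt "0.18 0.08 0.86 0.015 60" --pt "0.18 0.08 0.86 0.015 60" --pt "0.18 0.08 0.86 0.015 60" --pt "0 0 0.8 0 60" --pt "0 0 0.6 0 60"

```text
time: 5.98
ee_pos: [0.364, -0.2882, 0.1074]
orientation: [0.766, -0.642, -0.0, 0.0]
ft_force: [1.0, 0.5, -0.0]
finger_gap: 0.597
```

```bash
python3 -c "
from h import *
plan([.364,-.289,.04],-80,4)
s=env.read_camera('side');t=env.read_camera('top')
crop(s,290,215,390,300,7,'pics/s1.png');crop(t,220,200,320,275,7,'pics/t1.png')"
```

```text
t 5.975 p [ 0.364  -0.2882  0.1074] yaw -79.94424497082852 f [ 0.98  0.5  -0.03] [-0.035  0.163 -0.054] gap 0.5966382887943213 q [ 0.2   0.64  0.62  2.14 -0.69  0.57 -0.07]
delta [ 0.     -0.0008 -0.0674] roll total 0.0009731088335878102
[np.float64(0.01), np.float64(0.0), np.float64(0.56)] 0.0
[np.float64(0.01), np.float64(0.0), np.float64(0.56)] 0.0
[np.float64(0.01), np.float64(0.0), np.float64(0.56)] 0.0
[np.float64(0.01), np.float64(0.0), np.float64(0.56)] 0.0
```

View pics/s1.png

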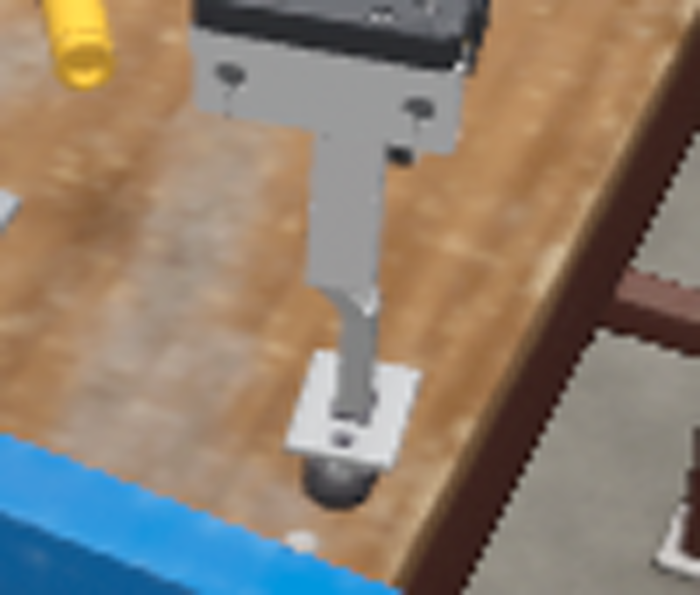

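View pics/t1.png

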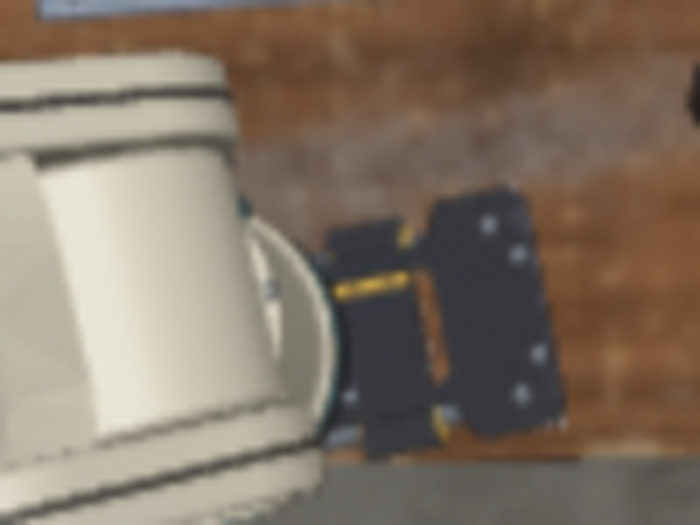

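```bash
python3 -c "
from h import *
p=np.array([.364,-.2882,.0934]);y=np.array([-.174,.985,0]);x=np.array([.985,.174,0])
q=proj('side',[p+y*.0405+x*.008,p+y*.0405-x*.008,p+y*.0405])
print((q-[290,215]+.5)*7-.5)"
```

```text
[[308.41399022 303.97579308]
 [364.01656866 314.75395557]
 [336.16535858 309.35519752]]
```

Call:
carry_out --pt "0 0 0.6 0 60" --pt "0 0 0.6 0 60" --pt "0 0 0.6 0 60" --pt "0 0 0.45 0 50" --pt "0 0 0 0 30" --pt "0 0 0 0 10" --pt "0 0 0 0 0" --pt "0 0 0 0 0" --newtons 10

```text
time: 7.08
ee_pos: [0.3653, -0.2881, 0.0415]
orientation: [0.767, -0.641, 0.001, 0.0]
ft_force: [-0.3, -0.9, 2.9]
finger_gap: 0.129
```

```bash
python3 -c "
from h import *
plan([.364,-.289,.04],-80,1)
s=env.read_camera('side')
crop(s,290,215,390,300,7,'pics/s2.png')"
```

```text
t 7.075 p [ 0.3653 -0.2881  0.0415] yaw -79.76369392282083 f [-0.33 -0.91  2.94] [-0.355  0.042  0.006] gap 0.12932194675134168 q [ 0.31  0.74  0.45  2.17 -0.83  0.4   0.05]
delta [-0.0013 -0.0009 -0.0015] roll total 0.004124319089248152
[np.float64(0.02), np.float64(0.05), np.float64(0.05)] 0.004
```

View pics/s2.png

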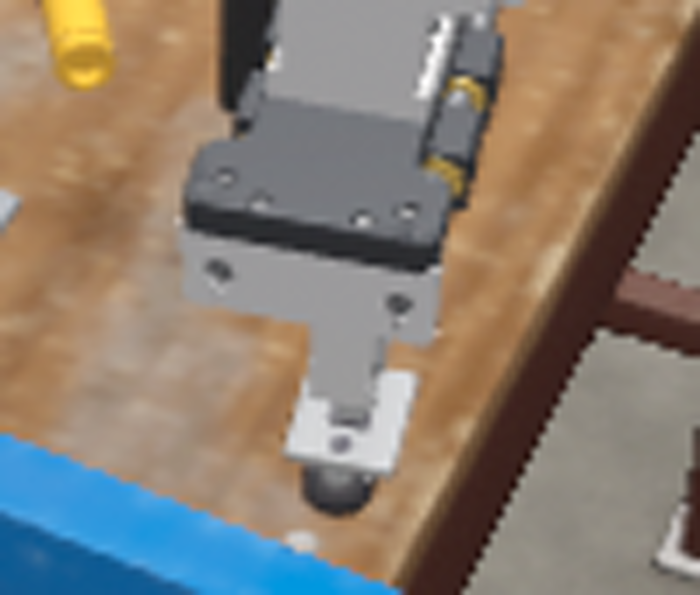

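Call:
carry_out --pt "0 0 0.08 0 0" --pt "0 0.28 -0.04 0 0" --pt "0 0.28 0 0 0" --pt "0 0.27 0.06 0 0" --pt "0 0 0 0 0" --newtons 5

```text
time: 7.75
ee_pos: [0.3393, -0.2914, 0.038]
orientation: [0.767, -0.642, -0.001, -0.0]
ft_force: [-1.1, 1.0, 4.2]
finger_gap: 0.123
```

```bash
python3 -c "
from h import *
plan([.364,-.289,.04],-80,1)
s=env.read_camera('side')
crop(s,290,215,390,300,7,'pics/s3.png')"
```

```text
t 7.75 p [ 0.3393 -0.2914  0.038 ] yaw -79.82803558251656 f [-1.07  1.02  4.19] [0.132 0.463 0.04 ] gap 0.12317609838455927 q [ 0.38  0.73  0.4   2.22 -0.85  0.36  0.11]
delta [0.0247 0.0024 0.002 ] roll total 0.0030013452813599795
[np.float64(0.07), np.float64(-0.82), np.float64(-0.07)] 0.003
```

View pics/s3.png

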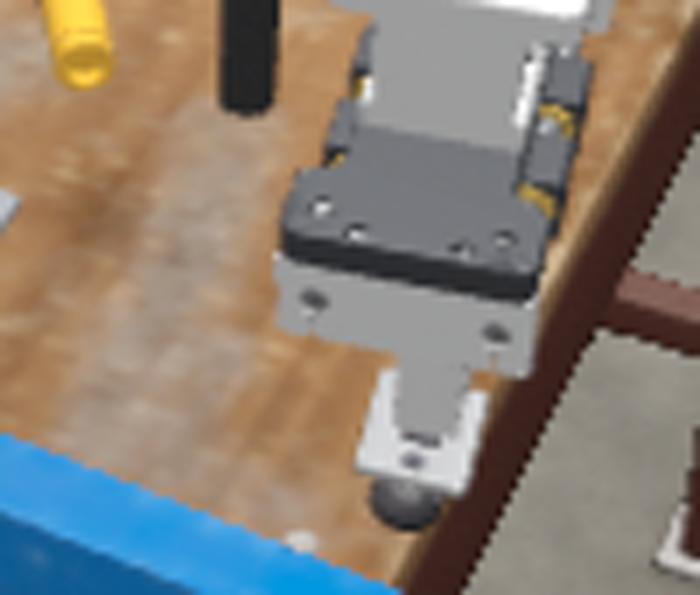

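Call:
carry_out --pt "0 0 0 0 0" --pt "0 0 -0.5 0 0" --pt "0 0 -1 0 0" --pt "0 0 -1 0 0" --pt "0 0 -1 0 0" --pt "0 0 -1 0 0" --pt "0 0 -1 0 0" --pt "0 0 -1 0 0" --newtons 15

```text
time: 8.8
ee_pos: [0.3403, -0.2915, 0.2336]
orientation: [0.768, -0.641, -0.0, 0.0]
ft_force: [0.5, -0.2, -2.2]
finger_gap: 0.124
```

```bash
python3 -c "
from h import *
plan([.5,-.368,.25],-87,7)
t=env.read_camera('top');s=env.read_camera('side')
crop(s,290,95,420,220,5.5,'pics/s4.png');crop(t,200,180,320,270,6,'pics/t4.png')"
```

```text
t 8.8 p [ 0.3403 -0.2915  0.2336] yaw -79.73745299474804 f [ 0.51 -0.16 -2.17] [-0.093  0.086  0.015] gap 0.12447286504856338 q [ 0.04  0.44  0.86  2.05 -0.44  0.85 -0.24]
delta [ 0.1597 -0.0765  0.0164] roll total 0.12675535732250043
[np.float64(0.49), np.float64(-0.68), np.float64(-0.08)] 0.018
[np.float64(0.48), np.float64(-0.69), np.float64(-0.08)] 0.018
[np.float64(0.47), np.float64(-0.7), np.float64(-0.08)] 0.018
[np.float64(0.46), np.float64(-0.71), np.float64(-0.08)] 0.018
[np.float64(0.44), np.float64(-0.72), np.float64(-0.08)] 0.018
[np.float64(0.43), np.float64(-0.73), np.float64(-0.08)] 0.018
[np.float64(0.42), np.float64(-0.73), np.float64(-0.08)] 0.018
```

View pics/s4.png

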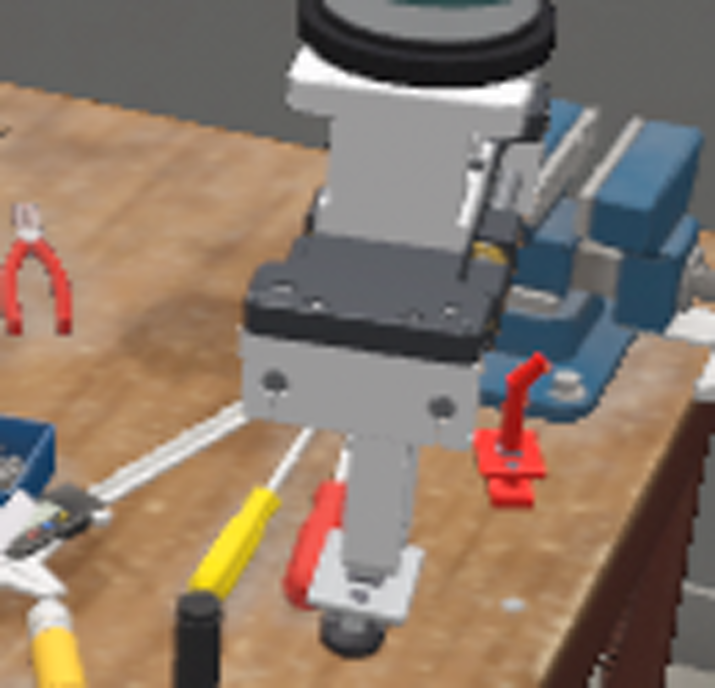

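Call:
carry_out --pt "0.48 -0.69 -0.1 0.02 0" --pt "0.47 -0.69 -0.1 0.02 0" --pt "0.46 -0.7 -0.1 0.02 0" --pt "0.46 -0.71 -0.1 0.02 0" --pt "0.44 -0.72 -0.1 0.02 0" --pt "0.43 -0.73 0 0.02 0" --pt "0.42 -0.73 0 0.01 0" --pt "0 0 0 0 0"

```text
time: 9.9
ee_pos: [0.5005, -0.368, 0.2456]
orientation: [0.725, -0.689, -0.001, 0.0]
ft_force: [-1.3, 0.6, -2.9]
finger_gap: 0.127
```

```bash
python3 -c "
from h import *
plan([.5104,-.368,.218],-87,2)
t=env.read_camera('top');s=env.read_camera('side')
crop(s,230,95,380,220,5,'pics/s5.png');crop(t,200,120,330,220,6,'pics/t5.png')"
```

```text
t 9.9 p [ 0.5005 -0.368   0.2456] yaw -87.11303678266067 f [-1.31  0.56 -2.86] [0.014 0.188 0.001] gap 0.1267844804167311 q [ 0.12  0.69  0.82  1.58 -0.54  1.12 -0.44]
delta [ 0.0099 -0.     -0.0276] roll total -0.0019728640332901115
[np.float64(0.01), np.float64(-0.17), np.float64(0.46)] -0.001
[np.float64(0.01), np.float64(-0.17), np.float64(0.46)] -0.001
```

View pics/s5.png

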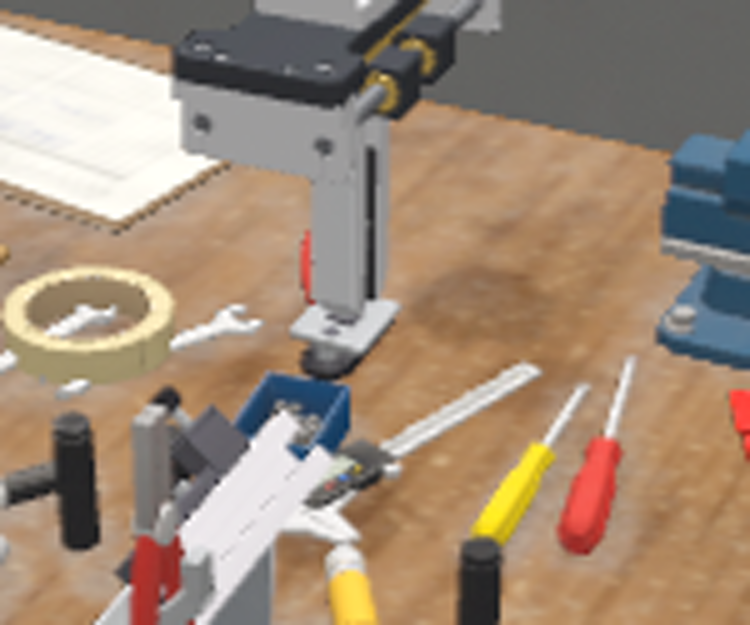

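View pics/t5.png

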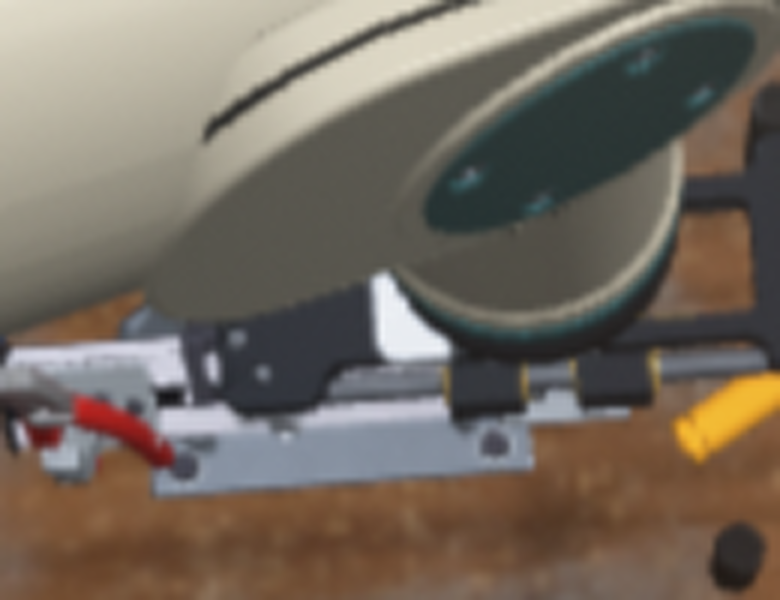

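```bash
python3 -c "
from h import *
print(tri((261.6,178),(201,183)),tri((261.6,178),(206,185)))"
```

```text
(array([ 0.49121816, -0.19593496,  0.27410353]), np.float64(0.00472618481496025)) (array([ 0.49150903, -0.20251598,  0.26907395]), np.float64(0.002188492107245612))
```

Call:
carry_out --pt "0 -0.17 0.5 0 0" --pt "0 -0.17 0.35 0 0" --pt "0 0 0.1 0 0" --newtons 6

```text
time: 10.38
ee_pos: [0.5099, -0.3666, 0.218]
orientation: [0.724, -0.689, -0.001, -0.0]
ft_force: [1.3, -0.0, -1.8]
finger_gap: 0.126
```

Call:
carry_out --pt "0 0 0.1 0 0" --pt "0 0 0.1 0 0" --pt "0 0 0 0 0"

```text
time: 10.75
ee_pos: [0.5097, -0.3677, 0.2134]
orientation: [0.724, -0.69, -0.0, -0.0]
ft_force: [-0.5, 0.9, -2.1]
finger_gap: 0.128
```

Call:
carry_out --pt "0 0 0.08 0 0" --pt "0 0 0 0 0"

```text
time: 11.0
ee_pos: [0.5098, -0.3676, 0.211]
orientation: [0.724, -0.69, -0.0, -0.0]
ft_force: [0.2, -0.6, -2.6]
finger_gap: 0.126
```

Call:
carry_out --pt "0 0 0.08 0 0" --pt "0 0.12 0.08 0 0" --pt "0 0 0 0 0"

```text
time: 11.38
ee_pos: [0.5057, -0.3679, 0.206]
orientation: [0.724, -0.69, -0.0, 0.0]
ft_force: [0.0, 0.7, -1.1]
finger_gap: 0.129
```

Call:
carry_out --pt "0 0.12 0.08 0 0" --pt "0 0.12 0.08 0 0" --pt "0 0 0 0 0"

```text
time: 11.75
ee_pos: [0.4985, -0.3682, 0.2013]
orientation: [0.724, -0.69, -0.0, 0.0]
ft_force: [-0.5, 0.1, -1.8]
finger_gap: 0.126
```

```bash
python3 -c "
from h import *
plan([.5104,-.368,.218],-87,1)
s=env.read_camera('side')
crop(s,250,120,330,220,6,'pics/s6.png')"
```

```text
t 11.75 p [ 0.4985 -0.3682  0.2013] yaw -87.24272222431406 f [-0.49  0.12 -1.83] [0.001 0.107 0.05 ] gap 0.12598272839082802 q [ 0.14  0.73  0.79  1.64 -0.59  1.03 -0.4 ]
delta [0.0119 0.0002 0.0167] roll total -0.004236301982044832
[np.float64(0.01), np.float64(-0.4), np.float64(-0.56)] -0.004
```

View pics/s6.png

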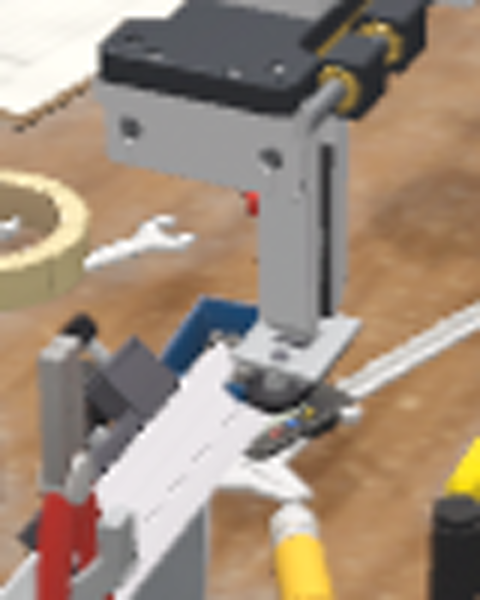

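```bash
python3 -c "
from h import *
q=proj('side',[[.497,-.338,.16],[.497,-.338,.167],[.5185,-.36,.165],[.5269,-.36,.155],[.532,-.36,.175],[.5055,-.36,.155]])
print((q-[250,120]+.5)*6-.5)
print(onz('side',un((262,395),250,120,6),.16),onz('side',un((270,405),250,120,6),.16))"
```

```text
[[269.57714477 423.12370486]
 [269.4753449  406.80028119]
 [244.15164815 366.75174507]
 [224.11982859 384.0526977 ]
 [210.86638535 334.65435241]
 [276.12533324 398.42651824]]
[ 0.50767315 -0.35299528  0.16      ] [ 0.50213143 -0.3484629   0.16      ]
```

Call:
carry_out --pt "0 0 0.08 0 0" --pt "0 0 0.08 0 0" --pt "0 0 0 0 0"

```text
time: 12.18
ee_pos: [0.4992, -0.3685, 0.1974]
orientation: [0.724, -0.69, 0.0, -0.0]
ft_force: [-0.5, 1.0, 4.6]
finger_gap: 0.124
```

Call:
carry_out --pt "0 0 0.08 0 0" --pt "0 0 0 0 0"

```text
time: 12.42
ee_pos: [0.4988, -0.3687, 0.1954]
orientation: [0.724, -0.69, 0.0, -0.0]
ft_force: [-2.6, 1.5, 7.8]
finger_gap: 0.127
```

Call:
carry_out --pt "0 0 -0.3 0 0" --pt "0 -0.37 -0.2 0 0" --pt "0 0 0.1 0 0" --pt "0 0 0 0 0"

```text
time: 12.92
ee_pos: [0.5107, -0.368, 0.2065]
orientation: [0.724, -0.689, 0.001, 0.0]
ft_force: [-0.4, -0.1, 1.8]
finger_gap: 0.131
```

Call:
carry_out --pt "0 0.0 0.04 0 0" --pt "0 0.13 0.07 0 0" --pt "0 0.12 0.07 0 0" --pt "0 0 0 0 0"

```text
time: 13.42
ee_pos: [0.502, -0.3676, 0.2]
orientation: [0.724, -0.69, -0.001, 0.0]
ft_force: [0.1, 0.6, -2.0]
finger_gap: 0.126
```

Call:
carry_out --pt "0 0.12 0.08 0 0" --pt "0 0.12 0.08 0 0" --pt "0 0 0 0 0"

```text
time: 13.8
ee_pos: [0.4949, -0.3684, 0.1958]
orientation: [0.724, -0.69, -0.0, 0.0]
ft_force: [0.4, 0.4, -2.5]
finger_gap: 0.128
```

```bash
python3 -c "
from h import *
plan([.5104,-.368,.218],-87,1)
s=env.read_camera('side')
crop(s,250,120,330,220,6,'pics/s7.png')"
```

```text
t 13.8 p [ 0.4949 -0.3684  0.1958] yaw -87.24005642649139 f [ 0.37  0.36 -2.46] [0.031 0.163 0.01 ] gap 0.1280215644913856 q [ 0.14  0.73  0.79  1.65 -0.59  1.01 -0.39]
delta [0.0155 0.0004 0.0222] roll total -0.0041897750328465655
[np.float64(0.01), np.float64(-0.52), np.float64(-0.74)] -0.004
```

View pics/s7.png

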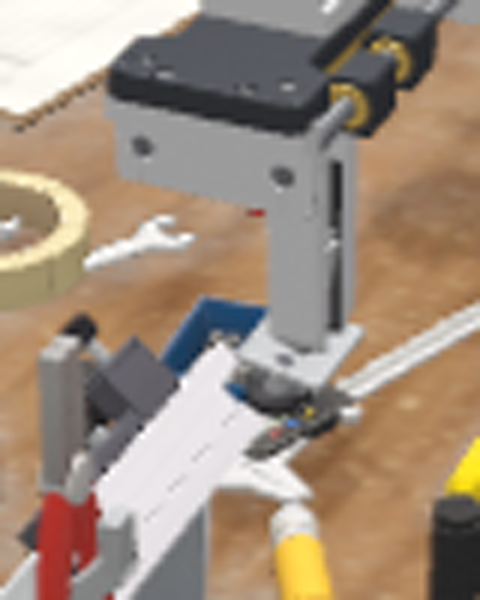

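Call:
carry_out --pt "0 0 -0.7 0 0" --pt "0 0 -0.7 0 0" --pt "0 -0.6 0 0 0" --pt "0 -0.6 0 0 0" --pt "0 -0.63 0.2 0 0" --pt "0 0 0.5 0 0" --pt "0 0 0.35 0 0" --pt "0 0 0 0 0" --newtons 8

```text
time: 14.85
ee_pos: [0.5488, -0.3654, 0.2053]
orientation: [0.724, -0.69, -0.001, 0.0]
ft_force: [0.2, 0.5, -1.3]
finger_gap: 0.129
```

```bash
python3 -c "
from h import *
plan([.550,-.368,.204],-87,1)
s=env.read_camera('side')
crop(s,250,120,330,220,6,'pics/s8.png')"
```

```text
t 14.85 p [ 0.5488 -0.3654  0.2053] yaw -87.28076449941348 f [ 0.17  0.47 -1.27] [-0.031  0.173  0.028] gap 0.12858596190076874 q [ 0.13  0.78  0.79  1.51 -0.59  1.1  -0.48]
delta [ 0.0012 -0.0026 -0.0013] roll total -0.004900264937478971
[np.float64(0.09), np.float64(-0.04), np.float64(0.04)] -0.005
```

View pics/s8.png

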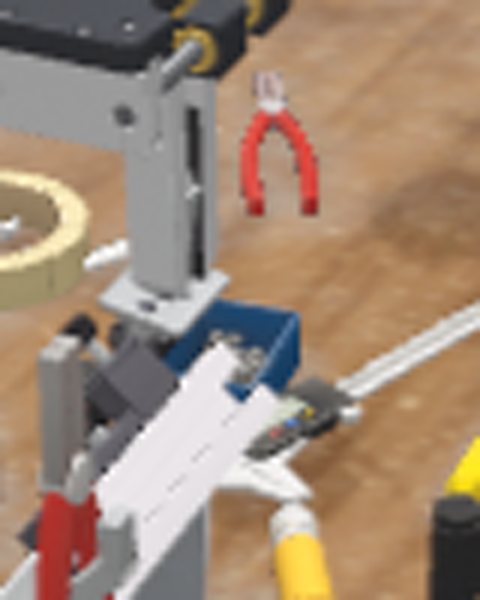

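Call:
carry_out --pt "0.13 0 0.05 0 0" --pt "0 0.25 0 0 0" --pt "0 0.2 0 0 0" --pt "0 0 0 0 0" --newtons 6

```text
time: 15.4
ee_pos: [0.5364, -0.3705, 0.2055]
orientation: [0.724, -0.69, 0.0, -0.0]
ft_force: [0.2, 0.2, -0.5]
finger_gap: 0.127
```

Call:
carry_out --pt "0 0.15 0 0 0" --pt "0 0.15 0 0 0" --pt "0 0 0 0 0"

```text
time: 15.78
ee_pos: [0.528, -0.3707, 0.2053]
orientation: [0.724, -0.69, 0.0, -0.0]
ft_force: [2.6, -0.3, 0.6]
finger_gap: 0.123
```

```bash
python3 -c "
from h import *
plan([.5183,-.368,.2015],-87,1)
s=env.read_camera('side')
crop(s,250,120,330,220,6,'pics/s9.png')"
```

```text
t 15.775 p [ 0.528  -0.3707  0.2053] yaw -87.21517670264097 f [ 2.62 -0.35  0.61] [ 0.069 -0.305  0.019] gap 0.12318857955254268 q [ 0.14  0.76  0.79  1.56 -0.59  1.07 -0.44]
delta [-0.0097  0.0027 -0.0038] roll total -0.0037555419346697594
[np.float64(-0.11), np.float64(0.32), np.float64(0.13)] -0.004
```

View pics/s9.png

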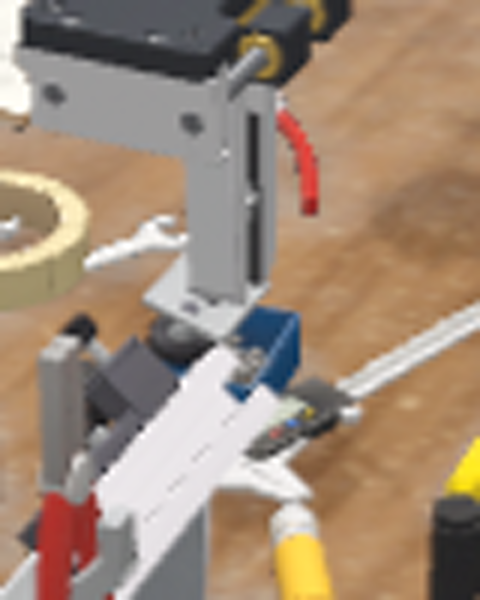

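Call:
carry_out --pt "0 0.12 0.04 0 0" --pt "0 0.12 0.05 0 0" --pt "0 0 0 0 0"

```text
time: 16.2
ee_pos: [0.52, -0.3713, 0.2023]
orientation: [0.724, -0.69, -0.0, 0.0]
ft_force: [0.8, 0.2, 0.4]
finger_gap: 0.126
```

```bash
python3 -c "
from h import *
plan([.5183,-.371,.2015],-87,1)
s=env.read_camera('side')
crop(s,260,130,320,190,10,'pics/s10.png')"
```

```text
t 16.2 p [ 0.52   -0.3713  0.2023] yaw -87.24949379162804 f [0.75 0.19 0.4 ] [ 0.007  0.001 -0.013] gap 0.12581217276909315 q [ 0.14  0.75  0.79  1.58 -0.59  1.06 -0.43]
delta [-0.0017  0.0003 -0.0008] roll total -0.004354488127193967
[np.float64(-0.01), np.float64(0.06), np.float64(0.03)] -0.004
```

View pics/s10.png

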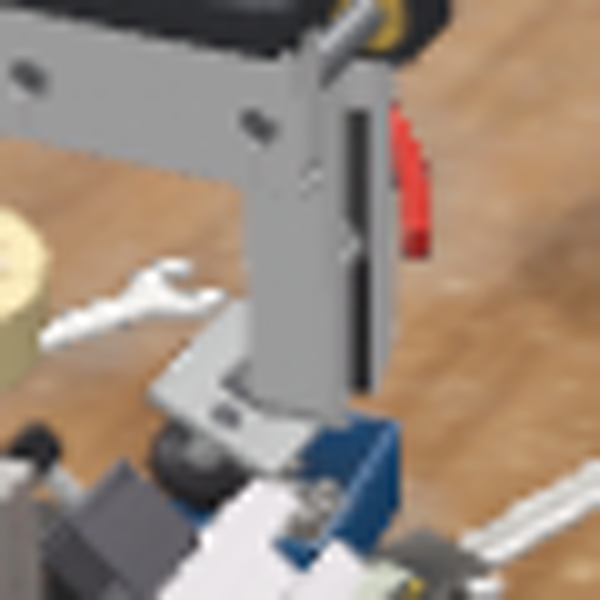

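```bash
cat >> h.py <<'E'
def ang(P,yawd,rng=range(0,60,5)):
    P=np.array(P)
    for th in rng:
        t=np.radians(th); a=np.radians(yawd); x=np.array([np.cos(t)*np.cos(a),np.cos(t)*np.sin(a),np.sin(t)])
        q=proj("side",[P-x*.015,P+x*.015]); d=q[0]-q[1]; print(th,round(float(np.degrees(np.arctan2(d[1],d[0]))),1),end="; ")
    print()
E
python3 -c "
from h import *
ang([.53,-.35,.19],2.9)"
```

```text
0 13.2; 5 17.5; 10 21.7; 15 25.8; 20 29.7; 25 33.6; 30 37.5; 35 41.3; 40 45.1; 45 48.9; 50 52.8; 55 56.8;
```

```bash
cat >> h.py <<'E'
def hang(tcp,th,g,yawd=2.9):
    "hanger frame in world from tcp, tilt, grip height"
    t=np.radians(th); a=np.radians(yawd); ca,sa=np.cos(a),np.sin(a)
    A=np.array([[ca,-sa,0],[sa,ca,0],[0,0,1]])
    R=A@np.array([[np.cos(t),0,-np.sin(t)],[0,1,0],[np.sin(t),0,np.cos(t)]])
    G=np.array(tcp)+[0,0,.005]; o=G-R@np.array([0,0,g]); return o,R
E
python3 -c "
from h import *
for th,g in((20,.043),(20,.035),(25,.043),(20,.05)):
    o,R=hang([.52,-.3713,.2023],th,g)
    pts=[[-.017,.022,.017],[.017,.022,.017],[0,.03,0],[0,.03,.007]]
    q=proj('side',[o+R@np.array(p) for p in pts]); print(th,g,np.round((q-[260,130]+.5)*10-.5))
q=proj('side',[[.5304,-.36,.175],[.5065,-.36,.155]]);print((q-[260,130]+.5)*10-.5)
"
```

```text
20 0.043 [[312. 495.]
 [176. 418.]
 [206. 531.]
 [215. 508.]]
20 0.035 [[324. 468.]
 [187. 390.]
 [216. 505.]
 [226. 481.]]
25 0.043 [[301. 495.]
 [170. 407.]
 [191. 522.]
 [203. 501.]]
20 0.05 [[302. 519.]
 [167. 441.]
 [196. 554.]
 [206. 531.]]
[[258.26734531 459.84246761]
 [356.46366521 563.25025657]]
```

```bash
cat >> h.py <<'E'
from scipy.optimize import least_squares
def fit(tcp,cornL,cornR,off=(0.7,1.1),yawd=2.9,y0=.022):
    "cornL/R: px of plate front top corners (+x,-x); returns th,g,ex"
    def f(v):
        o,R=hang(tcp,v[0],v[1],yawd); o=o+R@np.array([v[2],0,0])
        q=proj('side',[o+R@np.array([.017,y0,.017]),o+R@np.array([-.017,y0,.017])])+off
        return (q-[cornL,cornR]).ravel()
    r=least_squares(f,[20,.043,0],x_scale=[10,.01,.01]); return r.x,r.fun
E
python3 -c "
from h import *
tcp=[.52,-.3713,.2023]
L=un((150,390),260,130,10);Rr=un((290,470),260,130,10)
print(fit(tcp,L,Rr)); print(fit(tcp,L,Rr,(0,0)))"
```

```text
(array([2.02837939e+01, 3.83289809e-02, 9.33551427e-03]), array([ 0.21295325,  0.08224021, -0.20851857, -0.08749191]))
(array([2.02798060e+01, 4.00006276e-02, 7.01220754e-03]), array([ 0.21830345,  0.08477374, -0.21375282, -0.09016292]))
```

Call:
carry_out --pt "0 0.12 0.07 0 0" --pt "0 0.12 0.07 0 0" --pt "0 0 0 0 0"

```text
time: 16.62
ee_pos: [0.5127, -0.3715, 0.1977]
orientation: [0.724, -0.69, -0.001, 0.0]
ft_force: [-0.1, 0.3, -0.6]
finger_gap: 0.129
```

```bash
python3 -c "
from h import *
plan([.511,-.371,.196],-87,1)
s=env.read_camera('side')
crop(s,260,130,320,190,10,'pics/s11.png')"
```

```text
t 16.625 p [ 0.5127 -0.3715  0.1977] yaw -87.24757795494502 f [-0.13  0.3  -0.63] [-0.113  0.104 -0.004] gap 0.12945893625905475 q [ 0.14  0.75  0.79  1.6  -0.59  1.04 -0.42]
delta [-0.0017  0.0005 -0.0017] roll total -0.0043210504691446605
[np.float64(-0.02), np.float64(0.06), np.float64(0.06)] -0.004
```

View pics/s11.png

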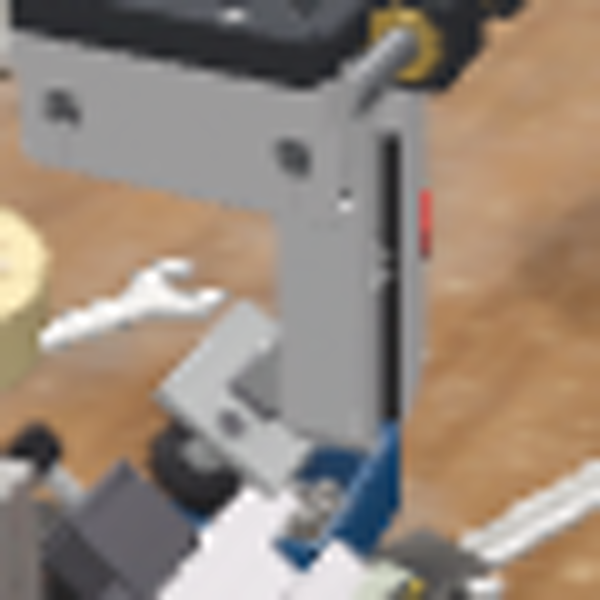

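```bash
python3 -c "
from h import *
tcp=[.5127,-.3715,.1977]
L=un((158,390),260,130,10);Rr=un((280,485),260,130,10)
print(fit(tcp,L,Rr)); print(fit(tcp,L,Rr,(0,0)))"
```

```text
(array([3.04864815e+01, 4.10930499e-02, 1.32397769e-02]), array([-0.16683462, -0.11343473,  0.16355558,  0.11857649]))
(array([3.04978962e+01, 4.23320118e-02, 1.06469715e-02]), array([-0.15967012, -0.10916126,  0.15652637,  0.11409198]))
```

Call:
carry_out --pt "0 -0.05 -0.4 0 0" --pt "0 0 -0.6 0 0" --pt "0 0.3 -0.3 0 0" --pt "0 0.6 0 0 0" --pt "0 0.5 0.3 0 0" --pt "0 0.05 0.5 0 0" --pt "0 0 0.35 0 0" --pt "0 0 0 0 0" --newtons 15

```text
time: 17.68
ee_pos: [0.4719, -0.3727, 0.2014]
orientation: [0.724, -0.689, -0.001, 0.0]
ft_force: [0.7, 0.5, -1.6]
finger_gap: 0.126
```

```bash
python3 -c "
from h import *
plan([.4831,-.371,.185],-87,1)
s=env.read_camera('side')
crop(s,260,130,320,190,10,'pics/s12.png')"
```

```text
t 17.675 p [ 0.4719 -0.3727  0.2014] yaw -87.15359946437458 f [ 0.72  0.53 -1.6 ] [0.06  0.17  0.007] gap 0.1264938003066879 q [ 0.16  0.7   0.79  1.69 -0.58  1.   -0.36]
delta [ 0.0112  0.0017 -0.0164] roll total -0.0026808163826361753
[np.float64(-0.04), np.float64(-0.38), np.float64(0.55)] -0.003
```

View pics/s12.png

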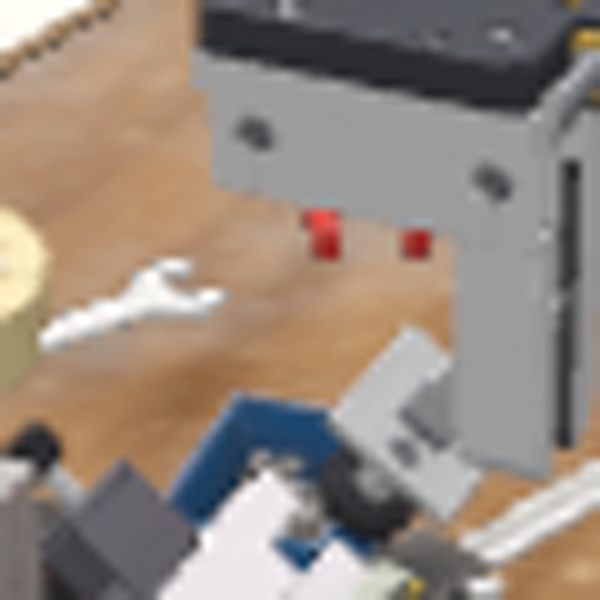

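Call:
carry_out --pt "0 -0.13 0.15 0 0" --pt "0 -0.13 0.15 0 0" --pt "0 0 0 0 0" --newtons 7

```text
time: 18.1
ee_pos: [0.4799, -0.3727, 0.1932]
orientation: [0.724, -0.689, -0.0, -0.0]
ft_force: [-0.1, 0.5, -1.2]
finger_gap: 0.125
```

Call:
carry_out --pt "0 -0.06 0.08 0 0" --pt "0 -0.06 0.08 0 0" --pt "0 0 0 0 0"

```text
time: 18.48
ee_pos: [0.4831, -0.373, 0.1889]
orientation: [0.724, -0.69, 0.0, 0.0]
ft_force: [-0.0, -0.5, -1.4]
finger_gap: 0.126
```

Call:
carry_out --pt "0 -0.06 0.08 0 0" --pt "0 -0.06 0.08 0 0" --pt "0 0 0 0 0"

```text
time: 18.85
ee_pos: [0.484, -0.3742, 0.1848]
orientation: [0.724, -0.69, -0.001, 0.001]
ft_force: [-6.0, -0.2, 5.7]
finger_gap: 0.133
```

```bash
python3 -c "
from h import *
plan([.4831,-.371,.185],-87,1)
s=env.read_camera('side')
crop(s,260,130,320,190,10,'pics/s13.png')"
```

```text
t 18.85 p [ 0.484  -0.3742  0.1848] yaw -87.3094832518793 f [-6.04 -0.17  5.72] [-0.008  1.449  0.098] gap 0.1332285191804661 q [ 0.16  0.74  0.78  1.68 -0.6   0.98 -0.37]
delta [-0.0009  0.0032  0.0002] roll total -0.00540150172507281
[np.float64(-0.11), np.float64(0.03), np.float64(-0.01)] -0.005
```

View pics/s13.png

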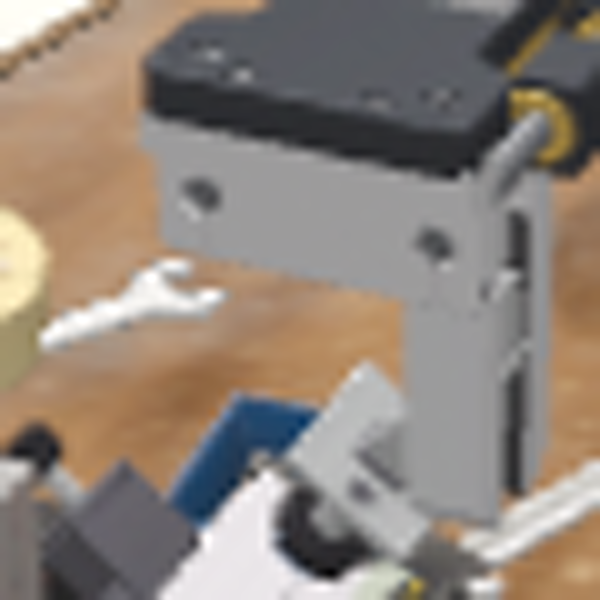

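Call:
carry_out --pt "0 -0.04 0.06 0 0" --pt "0 -0.04 0.06 0 0" --pt "0 0 0 0 0"

```text
time: 19.27
ee_pos: [0.4859, -0.3744, 0.1818]
orientation: [0.723, -0.69, -0.001, 0.002]
ft_force: [-8.6, -0.7, 9.5]
finger_gap: 0.131
```

```bash
python3 -c "
from h import *
plan([.4831,-.371,.185],-87,1)
s=env.read_camera('side')
crop(s,260,130,320,190,10,'pics/s14.png')"
```

```text
t 19.275 p [ 0.4859 -0.3744  0.1818] yaw -87.32527705923518 f [-8.6  -0.68  9.49] [0.193 1.911 0.114] gap 0.1312837798812535 q [ 0.16  0.74  0.78  1.68 -0.6   0.98 -0.37]
delta [-0.0028  0.0034  0.0032] roll total -0.005677155664858491
[np.float64(-0.12), np.float64(0.09), np.float64(-0.11)] -0.006
```

View pics/s14.png

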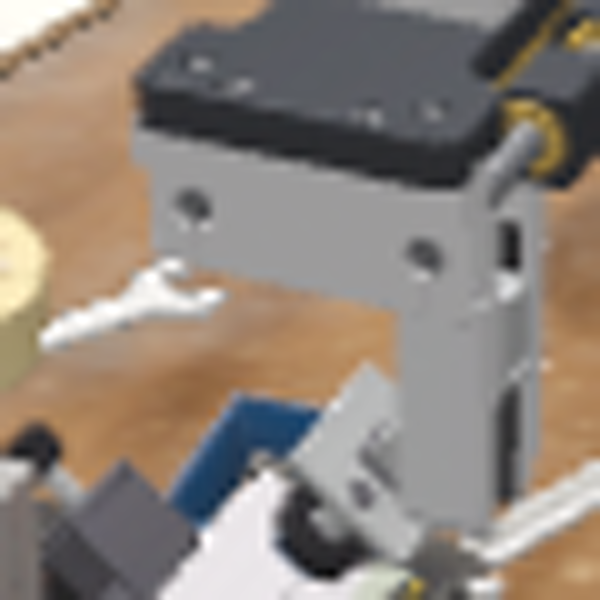

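Call:
carry_out --pt "0 0 0 0 0" --pt "0 0.1 -0.12 0 0" --pt "0 0.1 -0.12 0 0" --pt "0.45 0 0 0 0" --pt "0.45 0 0 0 0" --pt "0 0 0 0 0" --newtons 35

```text
time: 20.08
ee_pos: [0.4838, -0.4019, 0.1875]
orientation: [0.723, -0.69, 0.0, 0.001]
ft_force: [0.6, 0.8, -1.4]
finger_gap: 0.128
```

```bash
python3 -c "
from h import *
plan([.4831,-.4,.185],-87,1)
s=env.read_camera('side')
crop(s,260,130,320,190,10,'pics/s15.png')"
```

```text
t 20.075 p [ 0.4838 -0.4019  0.1875] yaw -87.31570221274721 f [ 0.63  0.81 -1.37] [0.054 0.204 0.01 ] gap 0.12785839577514096 q [ 0.21  0.75  0.78  1.63 -0.6   1.01 -0.34]
delta [-0.0007  0.0019 -0.0025] roll total -0.005510043068270631
[np.float64(-0.07), np.float64(0.02), np.float64(0.08)] -0.006
```

View pics/s15.png

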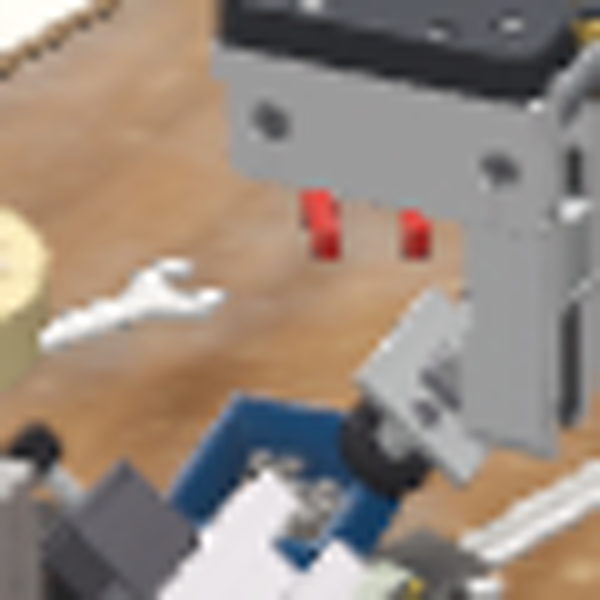

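```bash
python3 -c "
from h import *
tcp=[.4838,-.4019,.1875]
ang([.50,-.38,.18],2.7,range(25,50,3))
L=un((357,383),260,130,10);Rr=un((472,483),260,130,10)
for off in((0,0),(.7,1.1)):
    v,_=fit(tcp,L,Rr,off,2.7); print(v,_)
    o,R=hang(tcp,v[0],v[1],2.7); o=o+R@np.array([v[2],0,0]); r=o-[.5269,-.36,.155]; c,s=np.cos(np.radians(40)),np.sin(np.radians(40)); print('xr',r[0]*c+r[2]*s,'zr',-r[0]*s+r[2]*c)
# rail edge slopes as seen now
"
```

```text
25 33.7; 28 36.1; 31 38.4; 34 40.7; 37 43.1; 40 45.4; 43 47.8; 46 50.2; 49 52.6; 
[3.43687890e+01 3.86389606e-02 8.24213870e-03] [-0.1197586  -0.10424806  0.11740441  0.10832422]
xr -0.004525400849989727 zr 0.01718997930794024
[3.43611099e+01 3.75996865e-02 1.09861832e-02] [-0.12673427 -0.10976204  0.12424847  0.11406618]
xr -0.001699204055029777 zr 0.017955203256358188
```

Call:
carry_out --pt "0 -0.23 0.18 0 0" --pt "0 -0.23 0.18 0 0" --pt "0 0 0 0 0" --newtons 15

```text
time: 20.5
ee_pos: [0.499, -0.3981, 0.1759]
orientation: [0.725, -0.689, -0.001, -0.0]
ft_force: [-0.7, 0.5, -1.0]
finger_gap: 0.127
```

```bash
python3 -c "
from h import *
plan([.4976,-.4,.1765],-87,1)
s=env.read_camera('side')
crop(s,260,130,320,190,10,'pics/s16.png')"
```

```text
t 20.5 p [ 0.499  -0.3981  0.1759] yaw -87.09641676456255 f [-0.74  0.5  -1.02] [-0.082  0.162  0.01 ] gap 0.12719344921132958 q [ 0.21  0.78  0.76  1.61 -0.61  1.01 -0.36]
delta [-0.0014 -0.0019  0.0006] roll total -0.0016827899957367887
[np.float64(0.06), np.float64(0.05), np.float64(-0.02)] -0.002
```

View pics/s16.png

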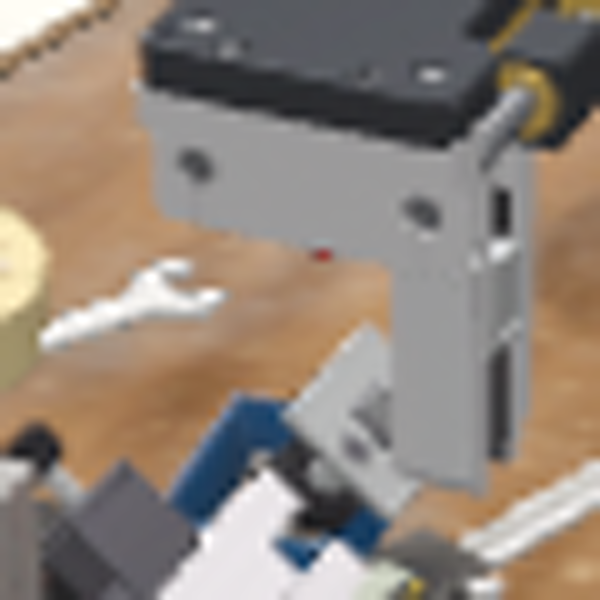

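```bash
cat >> h.py <<'E'
O=np.array([.5269,-.36,.155]); ya=np.radians(2.9); t4=np.radians(40)
A=np.array([[np.cos(ya),-np.sin(ya),0],[np.sin(ya),np.cos(ya),0],[0,0,1]])
RR=A@np.array([[np.cos(t4),0,-np.sin(t4)],[0,1,0],[np.sin(t4),0,np.cos(t4)]])
def rc(p): return np.round((RR.T@(np.array(p)-O))*1000,1)
def rep(tcp,cl,cr,x0,y0,k,off):
    v,r=fit(tcp,un(cl,x0,y0,k),un(cr,x0,y0,k),off,2.9); o,R=hang(tcp,v[0],v[1],2.9); o=o+R@np.array([v[2],0,0]); print("th,g,ex",np.round(v,4),"hanger in rail mm",rc(o),"res",np.round(r,2))
E
python3 -c "
from h import *
for off in((0,0),(.7,1.1)): rep([.499,-.3981,.1759],(288,415),(400,515),260,130,10,off)
q=proj('side',[O+RR@np.array(p)/1000 for p in([15.5,0,13],[5.5,0,13],[-5.5,0,13],[-15.5,0,13])]);print((q-[260,130]+.5)*10-.5)
"
```

```text
th,g,ex [3.56016e+01 3.80000e-02 8.70000e-03] hanger in rail mm [ -0.5 -36.6   0.4] res [-0.15 -0.14  0.15  0.15]
th,g,ex [3.55926e+01 3.70000e-02 1.14000e-02] hanger in rail mm [  2.4 -36.6   1.2] res [-0.16 -0.15  0.16  0.15]
[[257.83933616 460.52031504]
 [290.17709044 492.95134646]
 [325.63674115 528.51327931]
 [357.77155058 560.7407805 ]]
```

Call:
carry_out --pt "0 0.05 0.02 0 0" --pt "-0.15 0 0 0 0" --pt "-0.15 0 0 0 0" --pt "0 0 0 0 0"

```text
time: 21.05
ee_pos: [0.4964, -0.3896, 0.1763]
orientation: [0.724, -0.689, -0.0, -0.0]
ft_force: [-1.1, 0.3, -2.5]
finger_gap: 0.125
```

Call:
carry_out --pt "-0.12 0 0 0 0" --pt "0 0 0 0 0"

```text
time: 21.3
ee_pos: [0.4962, -0.3863, 0.1762]
orientation: [0.724, -0.69, -0.0, -0.0]
ft_force: [-0.2, -0.2, -0.8]
finger_gap: 0.123
```

Call:
carry_out --pt "-0.12 0 0 0 0" --pt "-0.12 0 0 0 0" --pt "0 0 0 0 0"

```text
time: 21.68
ee_pos: [0.4947, -0.3792, 0.176]
orientation: [0.724, -0.69, -0.001, 0.0]
ft_force: [-3.4, -1.6, -3.0]
finger_gap: 0.128
```

```bash
python3 -c "
from h import *
plan([.4976,-.4,.1765],-87,1)
s=env.read_camera('side')
crop(s,260,130,320,190,10,'pics/s17.png')"
```

```text
t 21.675 p [ 0.4947 -0.3792  0.176 ] yaw -87.21567935473249 f [-3.4  -1.61 -3.03] [-0.162  0.815  0.015] gap 0.12783944218395235 q [ 0.17  0.76  0.77  1.65 -0.61  0.99 -0.37]
delta [ 0.0029 -0.0208  0.0005] roll total -0.0037643148686588024
[np.float64(0.7), np.float64(-0.06), np.float64(-0.02)] -0.004
```

View pics/s17.png

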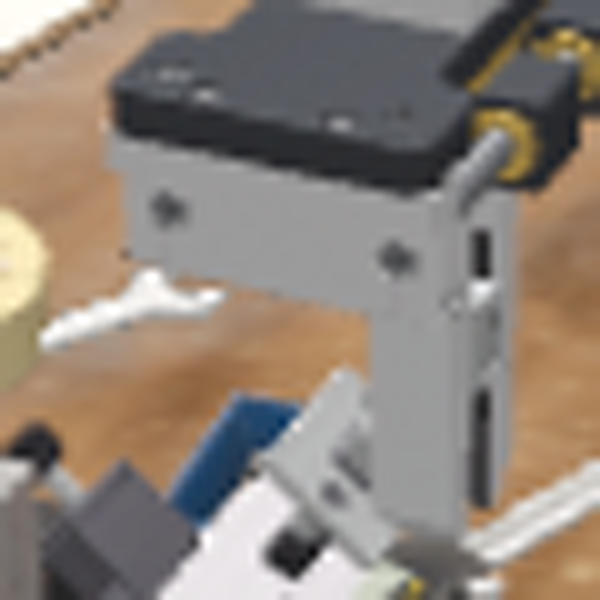

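Call:
carry_out --pt "0 0.05 0.04 0 0" --pt "-0.12 0 0 0 0" --pt "-0.12 0 0 0 0" --pt "0 0 0 0 0"

```text
time: 22.22
ee_pos: [0.4943, -0.3717, 0.1751]
orientation: [0.724, -0.689, 0.0, -0.0]
ft_force: [-1.5, 0.2, -2.4]
finger_gap: 0.123
```

Call:
carry_out --pt "-0.13 0 0 0 0" --pt "-0.13 0 0 0 0" --pt "-0.13 0 0 0 0" --pt "0 0 0 0 0"

```text
time: 22.72
ee_pos: [0.4934, -0.3602, 0.175]
orientation: [0.724, -0.689, -0.0, -0.0]
ft_force: [-0.5, 0.2, -1.6]
finger_gap: 0.126
```

```bash
python3 -c "
from h import *
plan([.4976,-.4,.1765],-87,1)
s=env.read_camera('side')
crop(s,250,130,320,200,9,'pics/s18.png')"
```

```text
t 22.725 p [ 0.4934 -0.3602  0.175 ] yaw -87.17549543125355 f [-0.46  0.24 -1.57] [-0.043  0.142 -0.054] gap 0.12576458684801514 q [ 0.14  0.74  0.77  1.69 -0.61  0.96 -0.38]
delta [ 0.0042 -0.0398  0.0015] roll total -0.003062973097581967
[np.float64(1.33), np.float64(-0.07), np.float64(-0.05)] -0.003
```

View pics/s18.png

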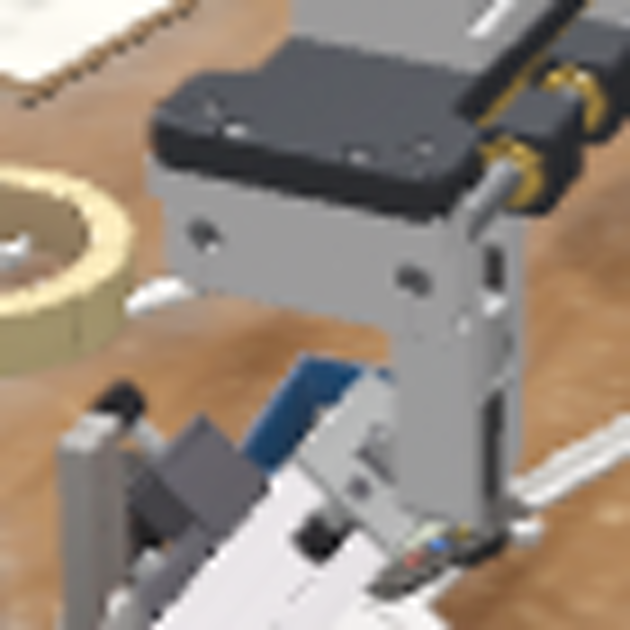

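Call:
carry_out --pt "-0.15 0 0 0 0" --pt "-0.15 0 0 0 0" --pt "-0.15 0 0 0 0" --pt "0 0 0 0 0" --newtons 25

```text
time: 23.28
ee_pos: [0.4927, -0.3466, 0.175]
orientation: [0.724, -0.689, -0.0, -0.0]
ft_force: [-0.1, 0.2, -1.1]
finger_gap: 0.125
```

Call:
carry_out --pt "-0.15 0 0 0 0" --pt "-0.15 0 0 0 0" --pt "0 0 0 0 0"

```text
time: 23.65
ee_pos: [0.491, -0.3395, 0.1751]
orientation: [0.724, -0.69, 0.0, 0.001]
ft_force: [-2.4, -4.3, -3.6]
finger_gap: 0.124
```

Call:
carry_out --pt "-0.12 0 0 0 0" --pt "-0.12 0 0 0 0" --pt "0 0 0 0 0" --newtons 40

```text
time: 24.02
ee_pos: [0.4906, -0.3304, 0.1746]
orientation: [0.724, -0.69, -0.001, 0.0]
ft_force: [-4.4, -2.1, -2.5]
finger_gap: 0.123
```

Call:
carry_out --pt "-0.12 0 0 0 0" --pt "-0.12 0 0 0 0" --pt "0 0 0 0 0"

```text
time: 24.4
ee_pos: [0.4913, -0.323, 0.1749]
orientation: [0.724, -0.689, -0.001, -0.0]
ft_force: [-2.6, -1.3, -4.4]
finger_gap: 0.127
```

Call:
carry_out --pt "-0.13 0 0 0 0" --pt "-0.13 0 0 0 0" --pt "0 0 0 0 0"

```text
time: 24.78
ee_pos: [0.491, -0.3152, 0.1749]
orientation: [0.724, -0.689, -0.001, -0.0]
ft_force: [-2.7, -1.6, -3.5]
finger_gap: 0.127
```

```bash
python3 -c "
from h import *
plan([.4976,-.4,.1765],-87,1)
s=env.read_camera('side');t=env.read_camera('top')
crop(s,230,130,320,220,7,'pics/s19.png');crop(t,190,140,310,220,6,'pics/t19.png')"
```

```text
t 24.775 p [ 0.491  -0.3152  0.1749] yaw -87.17497857627703 f [-2.66 -1.65 -3.47] [-0.394  1.033 -0.046] gap 0.1271117732125846 q [ 0.06  0.71  0.78  1.77 -0.62  0.92 -0.42]
delta [ 0.0066 -0.0848  0.0016] roll total -0.0030539522764863047
[np.float64(2.83), np.float64(-0.08), np.float64(-0.05)] -0.003
```

View pics/s19.png

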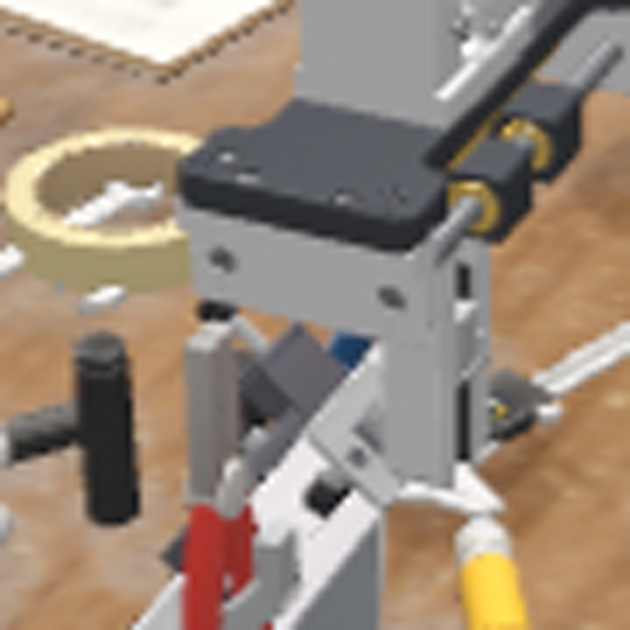

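View pics/t19.png

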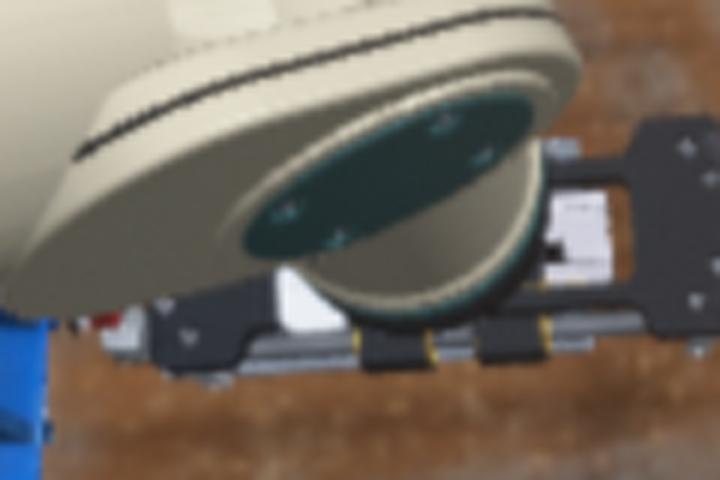

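Call:
carry_out --pt "0 0 0 0 30" --pt "0 0 0 0 30" --pt "0 0 -0.5 0 30" --pt "0 0 -1 0 30" --pt "0 0 -1 0 30" --pt "0.3 0 -0.3 -0.188 30" --pt "0.3 0 0 -0.188 20" --pt "0 0 0 -0.188 10" --newtons 20

```text
time: 25.88
ee_pos: [0.4945, -0.3347, 0.2607]
orientation: [0.888, -0.459, 0.001, 0.0]
ft_force: [-0.3, -1.0, -0.2]
finger_gap: 0.131
```

```bash
python3 -c "
from h import *
plan([.50,-.340,.25],3,6)
s=env.read_camera('side')
crop(s,230,130,320,220,7,'pics/s20.png')"
```

```text
t 25.875 p [ 0.4945 -0.3347  0.2607] yaw -54.65667636020919 f [-0.33 -0.98 -0.19] [-0.029  0.132  0.081] gap 0.1311439446181712 q [ 0.13  0.59  0.69  1.64 -0.42  1.07 -0.01]
delta [ 0.0055 -0.0053 -0.0107] roll total -1.0062988382424305
[np.float64(0.04), np.float64(-0.01), np.float64(0.06)] -0.168
[np.float64(0.04), np.float64(-0.0), np.float64(0.06)] -0.168
[np.float64(0.04), np.float64(0.01), np.float64(0.06)] -0.168
[np.float64(0.04), np.float64(0.01), np.float64(0.06)] -0.168
[np.float64(0.04), np.float64(0.02), np.float64(0.06)] -0.168
[np.float64(0.03), np.float64(0.03), np.float64(0.06)] -0.168
```

View pics/s20.png

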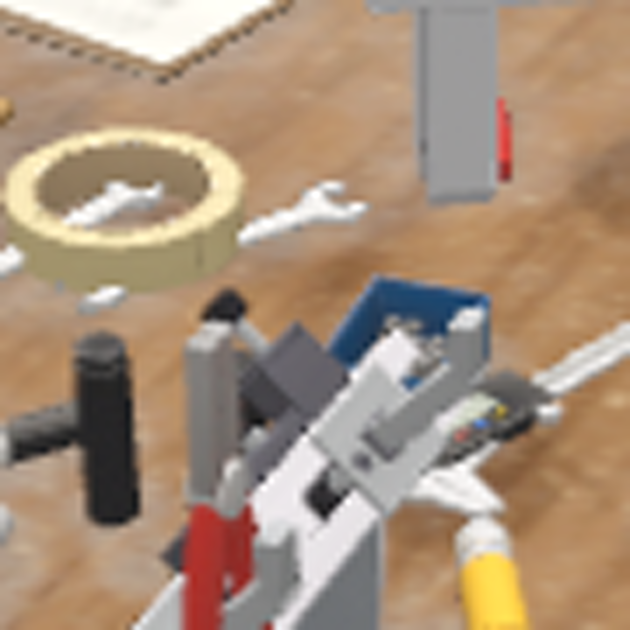

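Call:
carry_out --pt "0.04 0 0.1 -0.168 0" --pt "0.04 0 0.1 -0.168 0" --pt "0.04 0.01 0.2 -0.168 0" --pt "0.04 0.02 0.3 -0.168 0" --pt "0.04 0.02 0.4 -0.168 0" --pt "0.02 0.03 0.5 -0.166 0" --pt "0 0 0.4 0 0" --pt "0 0 0 0 0"

```text
time: 26.92
ee_pos: [0.498, -0.3392, 0.1986]
orientation: [1.0, 0.021, -0.001, -0.0]
ft_force: [-0.0, 0.4, 0.2]
finger_gap: 0.005
```

```bash
python3 -c "
from h import *
plan([.50,-.338,.187],2.9,1)
s=env.read_camera('side')
crop(s,230,130,320,220,7,'pics/s21.png')"
```

```text
t 26.925 p [ 0.498  -0.3392  0.1986] yaw 2.4348603277800396 f [-0.    0.43  0.22] [-0.101  0.052 -0.036] gap 0.0052393717693997675 q [ 0.32  0.61  0.38  1.68 -0.28  0.9   0.85]
delta [ 0.002   0.0012 -0.0116] roll total -0.008118218761885516
[np.float64(0.07), np.float64(-0.04), np.float64(0.39)] -0.008
```

View pics/s21.png

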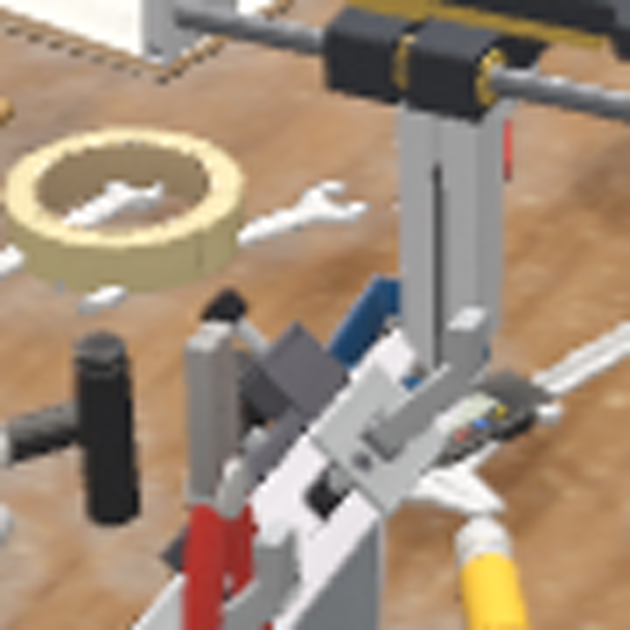

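Call:
carry_out --pt "0.06 0 0.37 0 0" --pt "0 0 0 0 0" --pt "0 -0.2 0 0 0" --pt "0 -0.2 0 0 0" --pt "0 0 0 0 0" --newtons 30

```text
time: 27.6
ee_pos: [0.4999, -0.3285, 0.1885]
orientation: [1.0, 0.023, 0.001, 0.001]
ft_force: [0.5, -3.2, -2.0]
finger_gap: 0.005
```

Call:
carry_out --pt "0 -0.13 0 0 0" --pt "0 -0.13 0 0 0" --pt "0 0 0 0 0"

```text
time: 27.98
ee_pos: [0.4998, -0.3247, 0.1887]
orientation: [1.0, 0.022, 0.002, 0.004]
ft_force: [2.0, -10.9, -5.9]
finger_gap: 0.008
```

Call:
carry_out --pt "0 -0.13 0 0 0" --pt "0 -0.13 0 0 0" --pt "0 0 0 0 0"

```text
time: 28.35
ee_pos: [0.4994, -0.3172, 0.1887]
orientation: [1.0, 0.022, 0.002, 0.004]
ft_force: [2.2, -10.1, -5.5]
finger_gap: 0.006
```

Call:
carry_out --pt "0 -0.13 0 0 0" --pt "0 -0.13 0 0 0" --pt "0 0 0 0 0"

```text
time: 28.72
ee_pos: [0.499, -0.3093, 0.1887]
orientation: [1.0, 0.022, 0.001, 0.004]
ft_force: [1.4, -10.7, -5.1]
finger_gap: 0.002
```

Call:
carry_out --pt "0 -0.13 0 0 0" --pt "0 0 0 0 0"

```text
time: 28.98
ee_pos: [0.4988, -0.3055, 0.1887]
orientation: [1.0, 0.022, 0.002, 0.004]
ft_force: [2.6, -10.8, -4.5]
finger_gap: 0.006
```

```bash
python3 -c "
from h import *
plan([.50,-.338,.187],2.9,1)
s=env.read_camera('side')
crop(s,230,130,320,220,7,'pics/s22.png')"
```

```text
t 28.975 p [ 0.4988 -0.3055  0.1887] yaw 2.521631092588937 f [  2.61 -10.79  -4.51] [-2.823 -0.368 -0.056] gap 0.005776666023728116 q [ 0.25  0.59  0.38  1.75 -0.28  0.84  0.81]
delta [ 0.0012 -0.0325 -0.0017] roll total -0.006603783221496622
[np.float64(-0.01), np.float64(1.08), np.float64(0.06)] -0.007
```

View pics/s22.png

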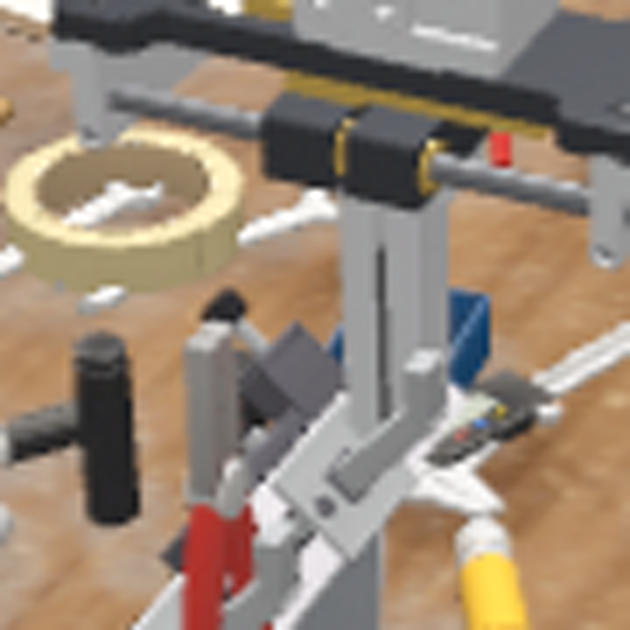

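Call:
carry_out --pt "0 -0.12 0 0 0" --pt "0 0 0 0 0"

```text
time: 29.28
ee_pos: [0.4986, -0.3019, 0.1887]
orientation: [1.0, 0.022, 0.002, 0.004]
ft_force: [1.2, -10.9, -4.0]
finger_gap: 0.006
```

Call:
carry_out --pt "0 -0.08 0 0 0" --pt "0 0 0 0 0"

```text
time: 29.52
ee_pos: [0.4985, -0.2997, 0.1887]
orientation: [1.0, 0.022, 0.002, 0.005]
ft_force: [1.5, -10.5, -5.0]
finger_gap: 0.007
```

Call:
carry_out --pt "0 -0.07 0 0 0" --pt "0 0 0 0 0"

```text
time: 29.78
ee_pos: [0.4984, -0.2977, 0.1887]
orientation: [1.0, 0.022, 0.002, 0.005]
ft_force: [2.0, -11.4, -5.6]
finger_gap: 0.004
```

Call:
carry_out --pt "0 -0.07 0 0 0" --pt "0 0 0 0 0"

```text
time: 30.02
ee_pos: [0.4984, -0.2967, 0.1888]
orientation: [1.0, 0.022, 0.002, 0.006]
ft_force: [2.5, -13.5, -6.2]
finger_gap: 0.004
```

Call:
carry_out --pt "0 -0.07 0 0 0" --pt "0 0 0 0 0"

```text
time: 30.28
ee_pos: [0.4984, -0.2956, 0.1889]
orientation: [1.0, 0.021, 0.002, 0.006]
ft_force: [3.4, -14.2, -6.7]
finger_gap: 0.01
```

Call:
carry_out --pt "0 -0.06 0 0 0" --pt "0 0 0 0 0"

```text
time: 30.52
ee_pos: [0.4981, -0.2918, 0.1888]
orientation: [1.0, 0.022, 0.002, 0.004]
ft_force: [0.8, -8.8, -2.1]
finger_gap: 0.006
```

Call:
carry_out --pt "0 -0.06 0 0 0" --pt "0 0 0 0 0"

```text
time: 30.78
ee_pos: [0.4981, -0.2894, 0.1889]
orientation: [1.0, 0.022, 0.002, 0.004]
ft_force: [1.2, -10.5, -3.0]
finger_gap: 0.004
```

```bash
python3 -c "
from h import *
plan([.50,-.338,.187],2.9,1)
s=env.read_camera('side');t=env.read_camera('top')
crop(s,230,130,320,220,7,'pics/s23.png');crop(t,190,140,310,220,6,'pics/t23.png')"
```

```text
t 30.775 p [ 0.4981 -0.2894  0.1889] yaw 2.5212140241773966 f [  1.24 -10.54  -2.97] [-2.665 -0.27  -0.037] gap 0.0038308641999216034 q [ 0.23  0.58  0.38  1.78 -0.28  0.83  0.78]
delta [ 0.0019 -0.0486 -0.0019] roll total -0.006611062438484069
[np.float64(-0.01), np.float64(1.62), np.float64(0.06)] -0.007
```

View pics/s23.png

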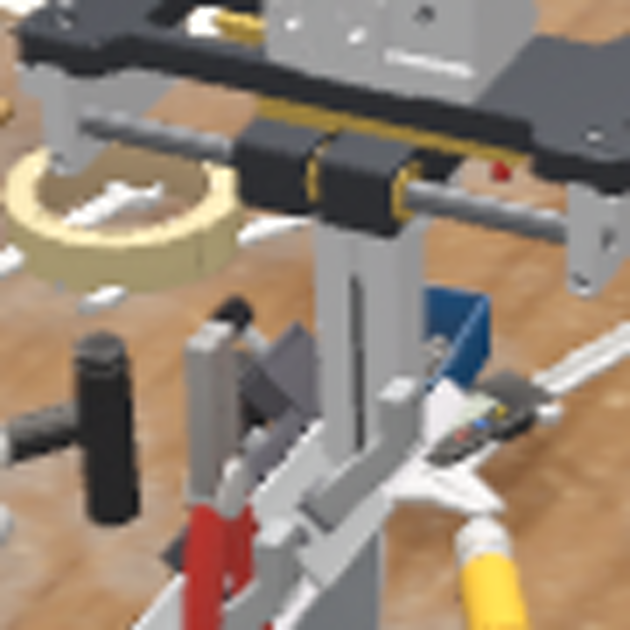

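Call:
carry_out --pt "0 0.15 0 0 0" --pt "0 0.2 0 0 0" --pt "0 0.3 0 0 0" --pt "0 0.2 -0.5 0 0" --pt "0 0 -1 0 0" --pt "0 0 -1 0 0" --pt "0 0 -0.8 0 0" --pt "0 0 0 0 0"

```text
time: 31.88
ee_pos: [0.4994, -0.3102, 0.2884]
orientation: [1.0, 0.023, 0.001, 0.001]
ft_force: [0.6, -0.9, -0.4]
finger_gap: 0.006
```

```bash
python3 -c "
from h import *
plan([.50,-.338,.187],2.9,1)
s=env.read_camera('side')
crop(s,230,150,310,230,8,'pics/s24.png')
a=cv2.imread('pics/s20.png'); cv2.imwrite('pics/s20z.png',cv2.resize(a[120:630,0:560],None,fx=8/7,fy=8/7))"
```

```text
t 31.875 p [ 0.4994 -0.3102  0.2884] yaw 2.675757711481697 f [ 0.56 -0.91 -0.43] [-0.094  0.075  0.006] gap 0.005968603186079849 q [ 0.24  0.5   0.42  1.62 -0.22  1.07  0.77]
delta [ 0.0006 -0.0278 -0.1014] roll total -0.003913766256851463
[np.float64(-0.02), np.float64(0.93), np.float64(3.38)] -0.004
```

View pics/s24.png

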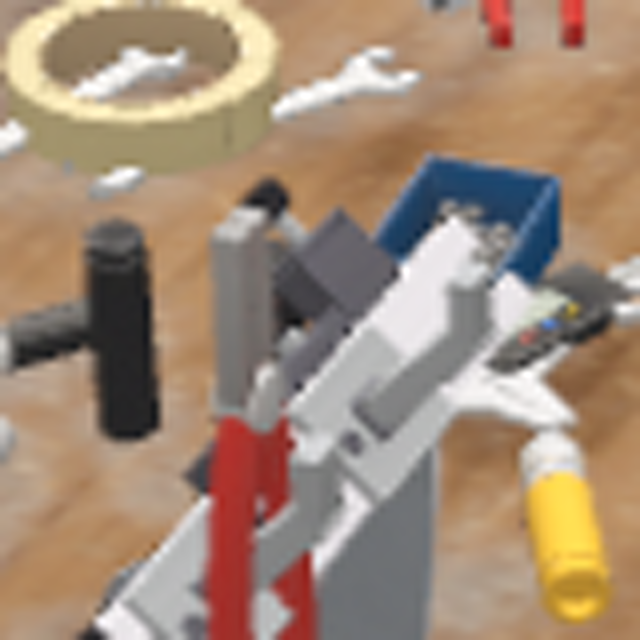

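View pics/s20z.png

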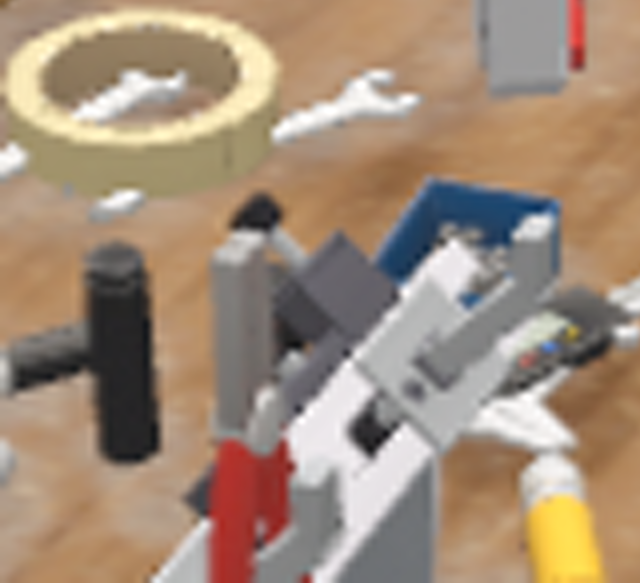

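```bash
python3 -c "
from h import *
im=env.read_camera('side')
def roi(f): return f
a=cv2.imread('pics/side0.png').astype(int); b=im[:,:,::-1].astype(int)
def knob(x): 
    m=(x[168:186,255:272].max(2)<50); ys,xs=np.nonzero(m); return xs.mean()+255,ys.mean()+168,m.sum()
print('knob start/now',knob(a),knob(b))
for p in((295,410),(380,498)):
    c,d=ray('side',un(p,230,150,8)-[.7,1.1]); n=RR[:,2]; s=((O+n*.018-c)@n)/(d@n); print(rc(c+d*s))
print(env.observe()['time'])"
```

```text
knob start/now (np.float64(263.1666666666667), np.float64(174.83333333333334), np.int64(6)) (np.float64(263.1666666666667), np.float64(174.83333333333334), np.int64(6))
[ 14.  101.8  18. ]
[-16.6 103.   18. ]
31.975
```

```bash
python3 -c "
from station import env
print(env.job_done())"
```

```text
the job is handed in; nothing more can be done
None
```

The hanger is parked in the rail's station with the catch sprung out behind its foot. I handed the job in at 32.0 s of the 40 s allowed. I have no verdict, since the hand-in reports none.

**What I did**
- I gripped the hanger's stem. The tool only ever points down, so I tilted the hanger in the grip by pressing its foot against the outside of the rail.
- I entered the foot into the mouth, rounded end first and hook tip up, and slid it in by feel to the middle of the catch with 1 to 4 N of push.
- I then let go and pushed the rest of the way with closed fingers behind the stem. A gripped push would have brought the gripper's body into the hung pliers.
- The push held at about 10 to 11 N, rose to 14 N on the buffer, then dropped to 9 N as the catch sprang out. I pressed about 2.5 mm further at 10.5 N, without bottoming the buffer, and withdrew.

**What the last checks showed**
- The catch's knob is back at exactly the pixel position it had at the start, so the catch is fully out.
- The foot's back end is about 50 mm behind the mouth. That fits where I felt the catch (45 to 52 mm).
- The robot is clear of everything and reads no contact force.
- In the last side view, the other things near the rail look unmoved. I did not check the rest of the bench or the top camera after the final push.

**What did not go to plan**
- Tilting the hanger against the bench failed: it slid about 25 mm towards the front edge.
- The first tilt attempt on the rail's face also failed.
- The stem sat about 1 cm off the pads' centre from then on, so I held it that way until I let go inside the rail.
- Its tilt measured about 35° instead of 40° on entry, and the rail straightened it.

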